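# Index the tag carousel and sweep the finished tags into the batch bin

## Task

Click the six-bin carousel round until the batch bin, the second bin clockwise from the red one as seen from above, stands under the lip of the perforated bed and rests there in its detent. Then take the orange push block by its black grip and sweep all four finished tags along the bed and over the lip into that bin; touch the tags with nothing but the block, and keep the carousel where it is. Finally leave the block standing upright on the bed or on the table, and do not disturb the tape roll, the jar and the screwdriver that lie about the station.

Things in the scene. Friction and masses are not known exactly. Their poses are not given: they have to be found in the camera images.
- station: The fixed marking station. Origin on the table, on the carousel's upright axis; z up; +y runs from that axis along the bed. The bed is a level perforated aluminium plate, top 85 mm above the table, from y = 120 mm (the lip, overhanging the carousel) to y = 335 mm (open end); blue curbs 14 mm high along both sides leave a channel 110 mm wide (x = -55 to 55 mm).
- carousel (a joint): Angle of the carousel about the station's z, rad, growing counter-clockwise seen from above; turns either way without a stop. Six detents, at multiples of 1.047 rad; let go, it is drawn into the nearest one. At 0 (or a whole turn) the batch bin stands under the lip. It starts 2 to 4 clicks away. 1 to 4 N at a peg carries it over to the next detent.
- batch_bin (a point): Centre of the batch bin's floor, 24 mm above the table, 105 mm from the axis; turns with the carousel. The batch bin is grey, the second clockwise from the red one seen from above. The carousel is a round tray 300 mm across with six open wedge bins: dividers' top 69 mm and outer rim 75 mm above the table, black hub 64 mm across, its top at 77 mm (steel cap to 85 mm).
- red_bin (a point): Centre of the floor of the red bin, 105 mm from the axis; it turns with the carousel.
- bin_stop (a point): Fixed point in front of the lip where the centre of the batch bin's floor must come to rest: station x = 0, y = 105 mm.
- chute (a point): Middle of the bed's lip, on its top surface (station x = 0, y = 120 mm, 85 mm above the table).
- peg0 (a point): Top of steel finger peg 0, 122 mm above the table; turns with the carousel. The six pegs are upright, 12 mm thick, one on each divider, 85 mm from the axis, free from 69 to 122 mm above the table; push them sideways. Pegs are numbered counter-clockwise; in a detent they stand at 0, 60, 120.. degrees from the station's +x axis.
- peg1 (a point): Top of steel finger peg 1, 122 mm above the table; turns with the carousel. The six pegs are upright, 12 mm thick, one on each divider, 85 mm from the axis, free from 69 to 122 mm above the table; push them sideways.
- peg2 (a point): Top of steel finger peg 2, 122 mm above the table; turns with the carousel. The six pegs are upright, 12 mm thick, one on each divider, 85 mm from the axis, free from 69 to 122 mm above the table; push them sideways.
- peg3 (a point): Top of steel finger peg 3, 122 mm above the table; turns with the carousel. The six pegs are upright, 12 mm thick, one on each divider, 85 mm from the axis, free from 69 to 122 mm above the table; push them sideways.
- peg4 (a point): Top of steel finger peg 4, 122 mm above the table; turns with the carousel. The six pegs are upright, 12 mm thick, one on each divider, 85 mm from the axis, free from 69 to 122 mm above the table; push them sideways.
- peg5 (a point): Top of steel finger peg 5, 122 mm above the table; turns with the carousel. The six pegs are upright, 12 mm thick, one on each divider, 85 mm from the axis, free from 69 to 122 mm above the table; push them sideways.
- pusher: Orange push block, loose, standing on the table: foot 30 mm (its x) x 86 mm (its y) x 22 mm high, with an upright black grip on top, 18 mm (x) x 44 mm (y), from 22 to 105 mm above its underside. Origin: centre of the underside, z up. Its 86 mm wide sides (facing its +x and -x) do the sweeping. About 160 g.
- tag1: Finished brass tag 1, 24 x 24 x 10 mm, lying loose on the bed at the start, about 25 g. Origin: centre of its underside as first laid.
- tag2: Finished copper tag 2, 24 x 24 x 10 mm, lying loose on the bed at the start, about 25 g. Origin: centre of its underside as first laid.
- tag3: Finished brass tag 3, 24 x 24 x 10 mm, lying loose on the bed at the start, about 25 g. Origin: centre of its underside as first laid.
- tag4: Finished copper tag 4, 24 x 24 x 10 mm, lying loose on the bed at the start, about 25 g. Origin: centre of its underside as first laid.
- tape: Bystander, loose: yellow tape roll lying flat, 90 mm across, 22 mm high. Leave it alone.
- jar: Bystander, loose: amber glass jar, 56 mm across, 70 mm tall. Leave it alone.
- driver: Bystander, loose: red-handled screwdriver lying on the table. Leave it alone.

How it is judged:
By the outcome, as a careful person would: the job done as asked, in the order asked, and still so for the second after the job is handed in, with the robot touching nothing.
It also fails if it takes over 72 s, if anything falls off the work surface, if the arm or the gripper's body presses on something with over 40 N, if the wrist force passes 120 N, or if a joint passes its speed limit or range.

## Robot

A 7-joint arm with a two-finger parallel gripper is mounted at the origin on the work surface. World frame = base frame: x ahead of the robot, y to its left, z up, the work surface at z = 0. Lengths are in m, angles in rad, forces in N, time in s.
With the tool pointing down it reaches from about 0.425 to 0.95 m from the base axis. Payload 4.7 kg.
Tool frame: the origin (TCP) lies at the centre of the arm's flange, where the gripper is bolted on; the fingertips stand 173 mm ahead of it and the grasp point (between the pads) lies 155 mm ahead of it (grip_point_offset is the distance from the TCP to the grasp point, in m); z points along the fingers, y is the direction in which the jaws open and shut (so a half turn about z gives the same grasp; the last joint's range is limited). The gripper opens to 85 mm and grips with 20 to 120 N. Pads are 22 mm wide; open, the fingers measure 114 mm over their backs; the gripper's body (76 mm by 85 mm) begins 54 mm behind the grasp point. The pads swing forward as they close: fully open they stand 13 mm farther back than shut.
Start: joints at [1.281, 0.469, -0.049, 1.532, 0.024, 1.141, -0.082], TCP at [0.174, -0.652, 0.405] pointing down, gripper open.
Joint ranges: [-2.59, 2.59], [-0.33, 1.99], [-1.39, 1.29], [0.1, 2.45], [-1.04, 4.18], [0.21, 1.99], [-2.66, 2.66]. Speed limits (rad/s): [2.57, 2.57, 3.14, 3.14, 3.14, 3.14, 3.14].

## Interface

Orientations are given as a unit quaternion [x, y, z, w].
In Python, from cell import * gives the robot as it stands. The module is installed in compiled form; this text tells all that it offers.
- The arm moves only by the tool move_arm, never from a script. Its argument "plan" is a list of rows, each an object of numbers: "wx", "wy", "wz": the turn, a rotation vector about the tool's x, y, z in units of 5 degrees (1.0 is 5 degrees); "x", "y", "z": the shift along the tool's x, y, z in units of 25 mm (1.0 is 25 mm); "grip": the opening, from 0 (shut) to 1 (fully open). In form: [{"wx": .., "wy": .., "wz": .., "x": .., "y": .., "z": .., "grip": ..}, ...]. A call has 1 to 20 rows; each row shifts and turns the commanded pose from where the row before left it, along the tool's axes as they then stand; what a row does not reach is not made up. A row lasts 1/12 s, in which the tool goes at most 41.7 mm and 7.16 degrees, less where a joint would pass 70% of its speed; a pose out of reach is approached as far as the arm can. A call is refused whole if a number of a shift passes 1 or a number of a turn 1, either way. A call with a gripper value outside its range is refused whole. The fingers move at their own pace and stop on an object; the grip force is fixed at half the most. Time passes only in rows, so rows that do not move let the fingers close. It gives the time, the measured TCP pose, the force and the opening at its end, in the units of the state.
- state(): the state, without advancing time (a new reading comes with each control period).
- snapshot(name): name is "scene" or "top" or "wrist"; returns the picture (400x640x3 uint8, blue, green, red); there is no depth.
- calibration(name): a dict with "fovy" (degrees; the focal length in pixels is half the picture's height over the tangent of half this angle, whatever the lens; pixels are square), "cx", "cy" (the principal point, pixels), "position" and "attitude" of the camera in the world; the wrist camera has in their place "T_tool_cam" (4x4, takes a point from camera to tool coordinates, whose origin is the TCP and whose axes are the flange's). Camera axes: x right, y up, looking along -z (the intrinsics and any distortion apply to the point x, -y, -z); pixel columns grow to the right and rows downward; lengths in m; the calibration is good to about 2 mm. A picture is of the moment at which its call begins: read the wrist's pose just before it. calibration takes no time and is no camera call.
- sign_off(): hands the job in, once; it reports no verdict.
The state is a dict: "time": time; "joint_positions": joint angles; "joint_vel": joint speeds; "tau": joint torques, N m; "eef_pos": TCP position; "tool_rot": TCP orientation; "wrist_force": force on the tool from outside, world axes, zero at the start; "torque": the same for the moment, N m; "opening": opening from 0.0 (shut) to 1.0 (fully open).
Only numpy, scipy, OpenCV 4.12 (cv2) and the standard library are available. Lean on these libraries where they do the work, as an engineer would, in place of code of your own. Each camera call takes 0.05 s, during which the arm holds its last target.

## Working session

There is one attempt and no reset: what is moved stays moved. The work goes in short steps, Python scripts to look and compute and a tool call to move; the robot and the scene stay as the last step left them, time stands still between calls to the robot, and variables do not carry over. Pictures are saved under pics/ and viewed, and the job is handed in when it is done.

Besides the shell and the picture viewer there is one more tool, called after "Emit:" as name(argument=value, ...), one argument or row to a line, values as JSON. move_arm: Moves the arm, as the interface text tells. Its arguments: {"type":"object","properties":{"plan":{"type":"array","items":{"type":"object","properties":{"wx":{"type":"number"},"wy":{"type":"number"},"wz":{"type":"number"},"x":{"type":"number"},"y":{"type":"number"},"z":{"type":"number"},"grip":{"type":"number"}}}}},"required":["plan"]}

```bash
mkdir -p pics
python3 - <<'E'
from cell import *
import cv2
print(state())
for n in ("scene","top","wrist"):
    print(n,calibration(n))
    cv2.imwrite(f"pics/{n}0.png",snapshot(n))
E
```

```text
{'time': 0.0, 'joint_positions': array([ 1.2810523 ,  0.46945114, -0.04862077,  1.53369667,  0.0240619 ,
        1.14102711, -0.08226915]), 'joint_vel': array([-7.19215129e-04, -8.75897811e-05,  3.54447101e-04, -6.97210606e-04,
        9.65115789e-04,  1.62462004e-03, -9.26761023e-04]), 'tau': array([ 3.81023337e-04, -5.10307825e+01, -4.65721765e-02, -2.37714064e+01,
        1.05602070e-02,  7.51500396e-03, -1.75999716e-06]), 'eef_pos': array([ 0.17405491, -0.65191416,  0.40365346]), 'tool_rot': array([ 9.91502072e-01,  1.30087059e-01, -1.44194796e-04, -9.88822039e-04]), 'wrist_force': array([0.21530486, 0.8618863 , 0.12291981]), 'torque': array([-0.04888292,  0.01828832, -0.04434143]), 'opening': 1.0000859674109799}
scene {'fovy': 55.16760348194407, 'cx': 316.84895076226377, 'cy': 194.57183955250733, 'position': array([0.92708086, 0.62209161, 0.58625216]), 'attitude': array([0.13435707, 0.45598207, 0.84008344, 0.2613204 ])}
top {'fovy': 51.725309279740635, 'cx': 320.512555094924, 'cy': 200.96945293634695, 'position': array([0.44534981, 0.01162844, 1.09851819]), 'attitude': array([ 0.01628286, -0.03576283, -0.6973989 ,  0.71560511])}
wrist {'fovy': 59.445795925103, 'cx': 318.4050258077691, 'cy': 197.72736800106406, 'T_tool_cam': array([[ 8.47875602e-04,  9.55634772e-01,  2.94552990e-01,
         7.49825962e-02],
       [ 9.99999619e-01, -7.48738936e-04, -4.49339577e-04,
        -4.57201820e-04],
       [-2.08861231e-04,  2.94553259e-01, -9.55635042e-01,
         3.11178829e-02],
       [ 0.00000000e+00,  0.00000000e+00,  0.00000000e+00,
         1.00000000e+00]])}
```

View pics/top0.png

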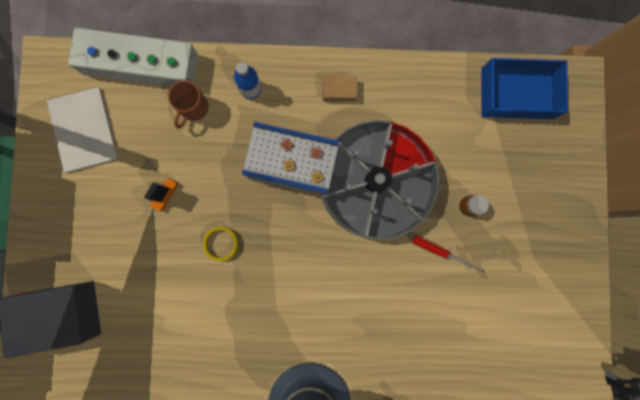

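View pics/scene0.png

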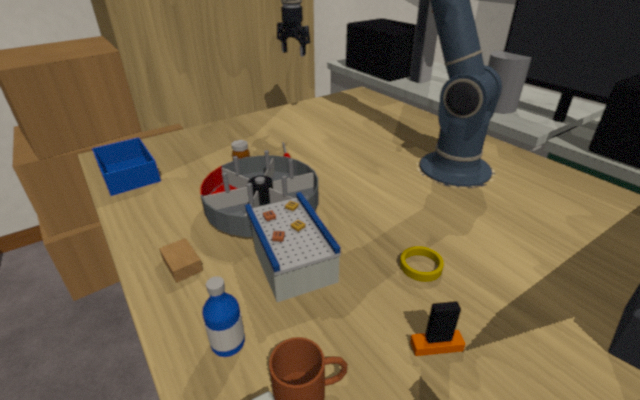

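View pics/wrist0.png

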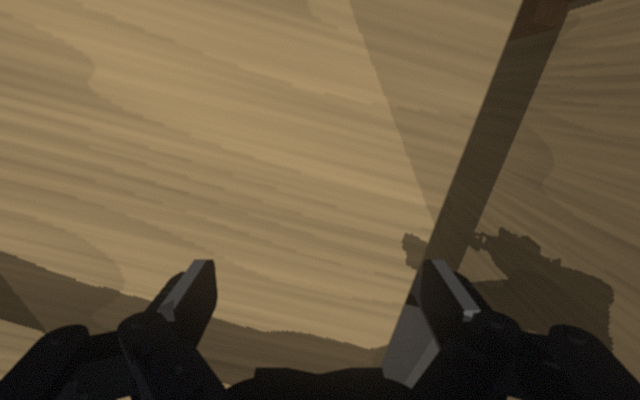

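```bash
cat > h.py <<'E'
from cell import *
import cv2, numpy as np
from scipy.spatial.transform import Rotation as R
def cam(n, st=None):
    c=calibration(n); f=200/np.tan(np.radians(c["fovy"])/2)
    if n=="wrist":
        T=np.eye(4); T[:3,:3]=R.from_quat(st["tool_rot"]).as_matrix(); T[:3,3]=st["eef_pos"]
        T=T@c["T_tool_cam"]; return f,c["cx"],c["cy"],T[:3,3],T[:3,:3]
    return f,c["cx"],c["cy"],c["position"],R.from_quat(c["attitude"]).as_matrix()
def plane(C,px,z):
    f,cx,cy,p,A=C; px=np.atleast_2d(px).astype(float)
    d=np.c_[(px[:,0]-cx)/f,-(px[:,1]-cy)/f,-np.ones(len(px))]@A.T
    return p+d*((z-p[2])/d[:,2])[:,None]
def proj(C,X):
    f,cx,cy,p,A=C; q=(np.atleast_2d(X)-p)@A
    return np.c_[cx+f*q[:,0]/-q[:,2], cy-f*q[:,1]/-q[:,2]]
E
python3 - <<'E'
import cv2
a=cv2.imread("pics/top0.png")
cv2.imwrite("pics/top0a.png",cv2.resize(a[110:250,230:450],None,fx=3.6,fy=3.6,interpolation=cv2.INTER_CUBIC))
cv2.imwrite("pics/top0b.png",cv2.resize(a[160:280,130:250],None,fx=5,fy=5,interpolation=cv2.INTER_CUBIC))
E
```

```text
(no output)
```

View pics/top0a.png

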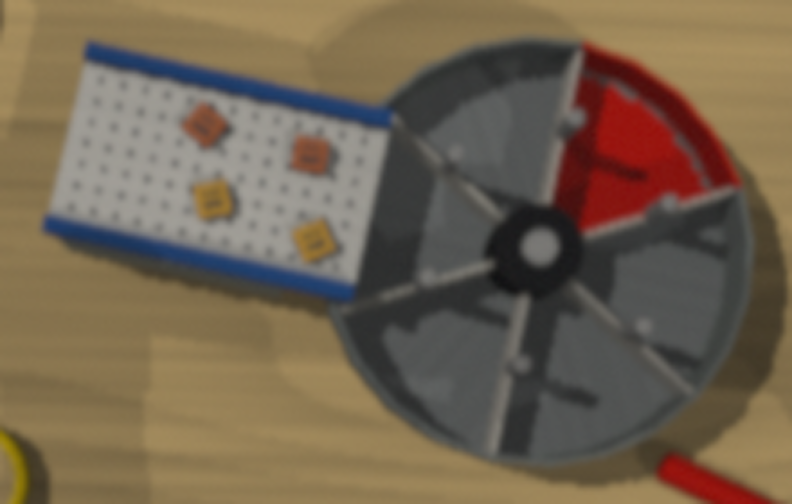

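View pics/top0b.png

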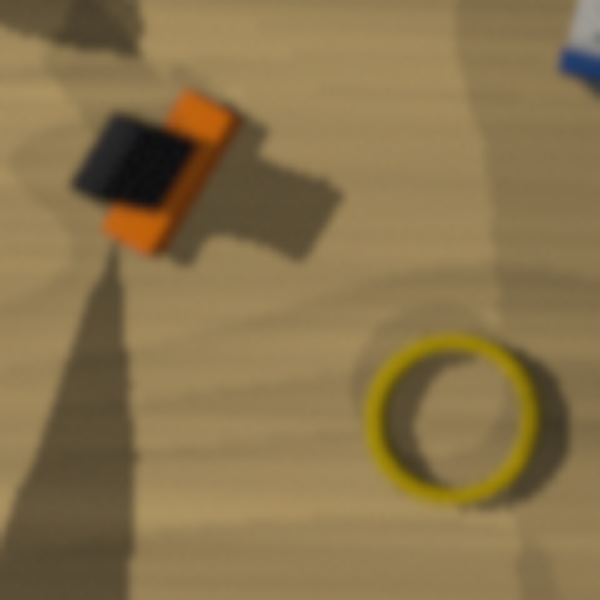

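Run:
```python
from h import *
C=cam("top"); a=cv2.imread("pics/top0.png"); hsv=cv2.cvtColor(a,cv2.COLOR_BGR2HSV)
u=lambda x,y:(x/3.6+230-.36,y/3.6+110-.36)
hub=plane(C,u(540,246),.085)[0]; print("hub",hub)
# blue curbs
m=cv2.inRange(hsv,(105,120,50),(125,255,255)); m[:, :235]=0; m[:,345:]=0; m[:115]=0;m[210:]=0
cs,_=cv2.findContours(m,cv2.RETR_EXTERNAL,cv2.CHAIN_APPROX_NONE)
for c in cs:
    if cv2.contourArea(c)>20:
        r=cv2.minAreaRect(c); print(cv2.contourArea(c)); print(plane(C,cv2.boxPoints(r),.099)[:,:2])
# corner top surfaces by eye
print("bed",plane(C,[u(395,112),u(352,290),u(85,55),u(50,222)],.095)[:,:2])
for n,p in dict(a=(458,155),b=(573,120),c=(665,208),d=(643,327),e=(520,364),f=(428,278)).items():
    q=plane(C,u(*p),.122)[0]; v=q-hub; print(n,q,np.hypot(*v[:2]),np.degrees(np.arctan2(v[1],v[0])))
for nm,lo,hi in (("pusher",(5,200,120),(15,255,255)),("tape",(22,180,80),(32,255,255))):
    m=cv2.inRange(hsv,lo,hi)
    cs,_=cv2.findContours(m,cv2.RETR_EXTERNAL,cv2.CHAIN_APPROX_NONE)
    for c in cs:
        if cv2.contourArea(c)>40: print(nm,cv2.contourArea(c),c.reshape(-1,2).mean(0),plane(C,cv2.boxPoints(cv2.minAreaRect(c)),.022)[:,:2])
v=lambda x,y:(x/5+130-.4,y/5+160-.4)
print("foot top corners",plane(C,[v(186,90),v(240,118),v(158,245),v(104,222)],.022)[:,:2])
print("grip top",plane(C,[v(118,113),v(72,183),v(100,200),v(165,207),v(196,145)],.105)[:,:2])
print("jar",plane(C,(478,204),.07),"tags",plane(C,[u(205,125),u(312,155),u(213,200),u(315,241)],.095)[:,:2])
```

```text
hub [ 0.58168789 -0.16088826  0.085     ]
237.0
[[ 0.58058016  0.17644753]
 [ 0.59026991  0.17461353]
 [ 0.54818902 -0.03160229]
 [ 0.53850855 -0.02960632]]
214.0
[[ 0.69690485  0.15214383]
 [ 0.70803419  0.15023519]
 [ 0.67032037 -0.05472829]
 [ 0.65919441 -0.05263736]]
bed [[ 0.67005284 -0.05799226]
 [ 0.54660117 -0.03136159]
 [ 0.70296093  0.15510478]
 [ 0.5872404   0.17450086]]
a [ 0.63625281 -0.09880962  0.122     ] 0.08265039861958684 48.68568209175091
b [ 0.66228408 -0.17557327  0.122     ] 0.0819231080505302 -10.326283892173581
c [ 0.60464405 -0.23805341  0.122     ] 0.0805074202206784 -73.43257902076208
d [ 0.5245437  -0.22399203  0.122     ] 0.08513251162868694 -132.16270268179002
e [ 0.49782643 -0.14243293  0.122     ] 0.08586818186415791 167.58879677643188
f [ 0.55324987 -0.08039019  0.122     ] 0.0853736498742 109.45708259109408
pusher 61.5 [157.68965517 204.48275862] [[0.49452343 0.41939584]
 [0.5138954  0.41832661]
 [0.51146281 0.38978524]
 [0.49208368 0.3908941 ]]
pusher 66.5 [169.75862069 183.62068966] [[0.55630405 0.39143724]
 [0.57431071 0.38362044]
 [0.56295524 0.35933125]
 [0.54496811 0.36718146]]
tape 894.0 [220.3125  243.46875] [[0.44956639 0.28497485]
 [0.45175267 0.19759994]
 [0.36698413 0.19425283]
 [0.36500632 0.28113179]]
foot top corners [[0.5753423  0.38418914]
 [0.5614889  0.35564887]
 [0.49432362 0.39434123]
 [0.50549439 0.42259016]]
grip top [[0.55331783 0.38712997]
 [0.51910448 0.40703244]
 [0.51132484 0.39336755]
 [0.50879986 0.36248299]
 [0.53894918 0.34935165]]
jar [[ 0.52458587 -0.41395218  0.07      ]] tags [[ 0.65702064  0.07175468]
 [ 0.63851002 -0.00183299]
 [ 0.60551083  0.0647344 ]
 [ 0.57939819 -0.00538147]]
```

Emit:
move_arm(
  plan=[
    {"x":0.5,"y":-0.28,"grip":0.35},
    {"x":1,"y":-0.56,"grip":0.35},
    {"x":1,"y":-0.56,"grip":0.35},
    {"x":1,"y":-0.56,"grip":0.35},
    {"x":1,"y":-0.56,"grip":0.35},
    {"x":1,"y":-0.56,"grip":0.35},
    {"x":1,"y":-0.56,"grip":0.35},
    {"x":1,"y":-0.56,"grip":0.35},
    {"x":1,"y":-0.56,"grip":0.35},
    {"x":1,"y":-0.56,"grip":0.35},
    {"x":1,"y":-0.56,"grip":0.35},
    {"x":1,"y":-0.56,"grip":0.35},
    {"x":1,"y":-0.56,"grip":0.35},
    {"x":1,"y":-0.56,"grip":0.35},
    {"x":1,"y":-0.56,"grip":0.35},
    {"x":1,"y":-0.56,"grip":0.35},
    {"x":1,"y":-0.56,"grip":0.35},
    {"x":1,"y":-0.56,"grip":0.35},
    {"x":0.5,"y":-0.28,"grip":0.35},
    {"grip":0.35},
  ],
)

```text
invalid input
```

Emit:
move_arm(
  plan=[
    {"wz":-0.5,"grip":0.35},
    {"wz":-1,"grip":0.35},
    {"wz":-1,"grip":0.35},
    {"wz":-1,"grip":0.35},
    {"wz":-1,"grip":0.35},
    {"wz":-1,"grip":0.35},
    {"wz":-1,"grip":0.35},
    {"wz":-1,"grip":0.35},
    {"wz":-1,"grip":0.35},
    {"wz":-1,"grip":0.35},
    {"wz":-1,"grip":0.35},
    {"wz":-1,"grip":0.35},
    {"wz":-1,"grip":0.35},
    {"wz":-1,"grip":0.35},
    {"wz":-1,"grip":0.35},
    {"wz":-1,"grip":0.35},
    {"wz":-1,"grip":0.35},
    {"wz":-1,"grip":0.35},
    {"wz":-1,"grip":0.35},
    {"wz":-0.3,"grip":0.35},
  ],
)

```text
invalid input
```

Emit:
move_arm(
  plan=[
    {"wx":0,"wy":0,"wz":0,"x":0.5,"y":-0.28,"z":0,"grip":0.35},
  ],
)

```text
time: 0.23
eef_pos: [0.1817, -0.6434, 0.404]
tool_rot: [0.992, 0.128, -0.001, 0.0]
wrist_force: [-0.3, -0.3, 0.0]
opening: 0.883
```

Emit:
move_arm(
  plan=[
    {"wx":0,"wy":0,"wz":0,"x":1,"y":-0.56,"z":0,"grip":0.35},
    {"wx":0,"wy":0,"wz":0,"x":1,"y":-0.56,"z":0,"grip":0.35},
    {"wx":0,"wy":0,"wz":0,"x":1,"y":-0.56,"z":0,"grip":0.35},
    {"wx":0,"wy":0,"wz":0,"x":1,"y":-0.56,"z":0,"grip":0.35},
    {"wx":0,"wy":0,"wz":0,"x":1,"y":-0.56,"z":0,"grip":0.35},
    {"wx":0,"wy":0,"wz":0,"x":1,"y":-0.56,"z":0,"grip":0.35},
    {"wx":0,"wy":0,"wz":0,"x":1,"y":-0.56,"z":0,"grip":0.35},
    {"wx":0,"wy":0,"wz":0,"x":1,"y":-0.56,"z":0,"grip":0.35},
    {"wx":0,"wy":0,"wz":0,"x":1,"y":-0.56,"z":0,"grip":0.35},
    {"wx":0,"wy":0,"wz":0,"x":1,"y":-0.56,"z":0,"grip":0.35},
    {"wx":0,"wy":0,"wz":0,"x":1,"y":-0.56,"z":0,"grip":0.35},
    {"wx":0,"wy":0,"wz":0,"x":1,"y":-0.56,"z":0,"grip":0.35},
    {"wx":0,"wy":0,"wz":0,"x":1,"y":-0.56,"z":0,"grip":0.35},
    {"wx":0,"wy":0,"wz":0,"x":1,"y":-0.56,"z":0,"grip":0.35},
    {"wx":0,"wy":0,"wz":0,"x":1,"y":-0.56,"z":0,"grip":0.35},
    {"wx":0,"wy":0,"wz":0,"x":1,"y":-0.56,"z":0,"grip":0.35},
    {"wx":0,"wy":0,"wz":0,"x":1,"y":-0.56,"z":0,"grip":0.35},
    {"wx":0,"wy":0,"wz":0,"x":1,"y":-0.56,"z":0,"grip":0.35},
    {"wx":0,"wy":0,"wz":0,"x":1,"y":-0.56,"z":0,"grip":0.35},
    {"wx":0,"wy":0,"wz":0,"x":0.5,"y":-0.28,"z":0,"grip":0.35},
  ],
)

```text
time: 1.9
eef_pos: [0.5873, -0.2477, 0.4047]
tool_rot: [0.991, 0.133, 0.001, -0.001]
wrist_force: [0.6, 0.2, 1.2]
opening: 0.348
```

Emit:
move_arm(
  plan=[
    {"wx":0,"wy":0,"wz":-0.5,"x":0,"y":0,"z":0,"grip":0.35},
    {"wx":0,"wy":0,"wz":-1,"x":0,"y":0,"z":0,"grip":0.35},
    {"wx":0,"wy":0,"wz":-1,"x":0,"y":0,"z":0,"grip":0.35},
    {"wx":0,"wy":0,"wz":-1,"x":0,"y":0,"z":0,"grip":0.35},
    {"wx":0,"wy":0,"wz":-1,"x":0,"y":0,"z":0,"grip":0.35},
    {"wx":0,"wy":0,"wz":-1,"x":0,"y":0,"z":0,"grip":0.35},
    {"wx":0,"wy":0,"wz":-1,"x":0,"y":0,"z":0,"grip":0.35},
    {"wx":0,"wy":0,"wz":-1,"x":0,"y":0,"z":0,"grip":0.35},
    {"wx":0,"wy":0,"wz":-1,"x":0,"y":0,"z":0,"grip":0.35},
    {"wx":0,"wy":0,"wz":-1,"x":0,"y":0,"z":0,"grip":0.35},
    {"wx":0,"wy":0,"wz":-1,"x":0,"y":0,"z":0,"grip":0.35},
    {"wx":0,"wy":0,"wz":-1,"x":0,"y":0,"z":0,"grip":0.35},
    {"wx":0,"wy":0,"wz":-1,"x":0,"y":0,"z":0,"grip":0.35},
    {"wx":0,"wy":0,"wz":-1,"x":0,"y":0,"z":0,"grip":0.35},
    {"wx":0,"wy":0,"wz":-1,"x":0,"y":0,"z":0,"grip":0.35},
    {"wx":0,"wy":0,"wz":-1,"x":0,"y":0,"z":0,"grip":0.35},
    {"wx":0,"wy":0,"wz":-1,"x":0,"y":0,"z":0,"grip":0.35},
    {"wx":0,"wy":0,"wz":-1,"x":0,"y":0,"z":0,"grip":0.35},
    {"wx":0,"wy":0,"wz":-1,"x":0,"y":0,"z":0,"grip":0.35},
    {"wx":0,"wy":0,"wz":-0.3,"x":0,"y":0,"z":0,"grip":0.35},
  ],
)

```text
time: 3.57
eef_pos: [0.5845, -0.2527, 0.4045]
tool_rot: [0.58, 0.814, -0.0, -0.0]
wrist_force: [-0.1, -0.5, -1.4]
opening: 0.35
```

Run:
```python
from h import *
st=state(); M=R.from_quat(st["tool_rot"]).as_matrix()
print(st["time"],st["eef_pos"],st["joint_positions"],np.round(M,3),st["opening"])
cv2.imwrite("pics/w1.png",snapshot("wrist"))
print("peg c px",proj(cam("wrist",st),[[.6084,-.2405,.122]]))
```

```text
3.5667 [ 0.58451534 -0.25268914  0.40450847] [ 0.75692018  0.47036481 -0.58420765  1.60536468  0.27763103  1.15067418
  0.44126364] [[-0.327  0.945 -0.001]
 [ 0.945  0.327 -0.   ]
 [ 0.    -0.001 -1.   ]] 0.35036878775921426
peg c px [[354.43992658 190.6557363 ]]
```

View pics/w1.png

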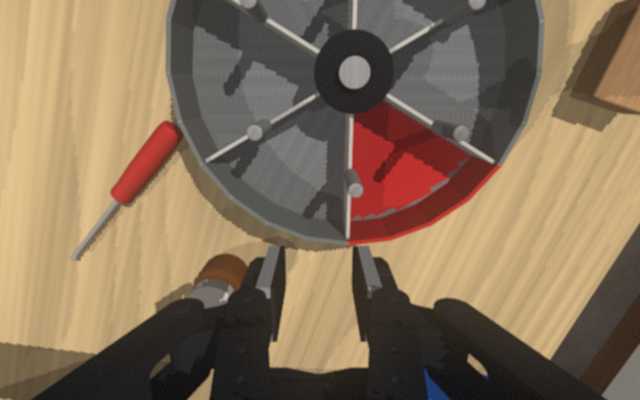

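Emit:
move_arm(
  plan=[
    {"wx":0,"wy":0,"wz":0,"x":0.15,"y":1,"z":0,"grip":0.35},
    {"wx":0,"wy":0,"wz":0,"x":0,"y":0.06,"z":0.5,"grip":0.35},
    {"wx":0,"wy":0,"wz":0,"x":0,"y":0,"z":1,"grip":0.35},
    {"wx":0,"wy":0,"wz":0,"x":0,"y":0,"z":0.5,"grip":0.35},
    {"wx":0,"wy":0,"wz":0,"x":0,"y":0,"z":0,"grip":0.35},
  ],
)

```text
time: 4.03
eef_pos: [0.6073, -0.2407, 0.3507]
tool_rot: [0.581, 0.814, -0.001, -0.004]
wrist_force: [-0.9, 0.2, -0.2]
opening: 0.354
```

Run:
```python
from h import *
st=state(); 
print(st["time"],st["eef_pos"],st["opening"])
cv2.imwrite("pics/w2.png",snapshot("wrist"))
```

```text
4.0333 [ 0.60731393 -0.24069167  0.35067955] 0.3539074360846672
```

View pics/w2.png

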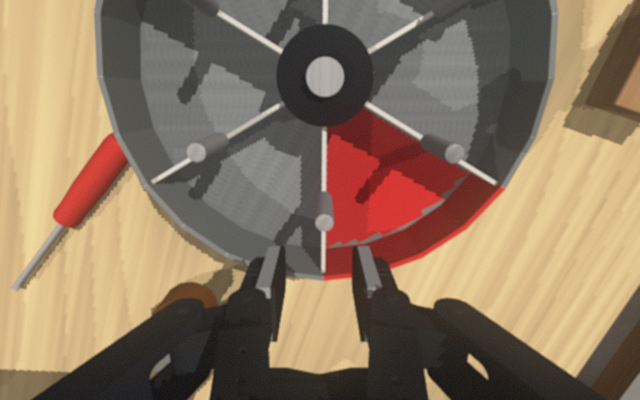

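Emit:
move_arm(
  plan=[
    {"wx":0,"wy":0,"wz":0,"x":0,"y":0.02,"z":0.8,"grip":0.35},
    {"wx":0,"wy":0,"wz":0,"x":0,"y":0,"z":1,"grip":0.35},
    {"wx":0,"wy":0,"wz":0,"x":0,"y":0,"z":1,"grip":0.35},
    {"wx":0,"wy":0,"wz":0,"x":0,"y":0,"z":0.7,"grip":0.35},
    {"wx":0,"wy":0,"wz":0,"x":0,"y":0,"z":0.33,"grip":0.35},
    {"wx":0,"wy":0,"wz":0,"x":0,"y":0,"z":0,"grip":0.35},
  ],
)

```text
time: 4.58
eef_pos: [0.6088, -0.2407, 0.2579]
tool_rot: [0.581, 0.814, -0.0, -0.001]
wrist_force: [-0.8, 0.0, -0.3]
opening: 0.348
```

Emit:
move_arm(
  plan=[
    {"wx":0,"wy":0,"wz":0.4,"x":0.002,"y":-0.119,"z":0,"grip":0.35},
    {"wx":0,"wy":0,"wz":0.4,"x":0.002,"y":-0.119,"z":0,"grip":0.35},
    {"wx":0,"wy":0,"wz":0.8,"x":0.008,"y":-0.237,"z":0,"grip":0.35},
    {"wx":0,"wy":0,"wz":0.8,"x":0.008,"y":-0.237,"z":0,"grip":0.35},
    {"wx":0,"wy":0,"wz":0.8,"x":0.008,"y":-0.237,"z":0,"grip":0.35},
    {"wx":0,"wy":0,"wz":0.8,"x":0.008,"y":-0.237,"z":0,"grip":0.35},
    {"wx":0,"wy":0,"wz":0.8,"x":0.008,"y":-0.237,"z":0,"grip":0.35},
    {"wx":0,"wy":0,"wz":0.8,"x":0.008,"y":-0.237,"z":0,"grip":0.35},
  ],
)

```text
time: 5.25
eef_pos: [0.5695, -0.2443, 0.2615]
tool_rot: [0.762, 0.648, 0.002, 0.002]
wrist_force: [2.1, -0.4, -1.9]
opening: 0.349
```

Run:
```python
from h import *
st=state(); M=R.from_quat(st["tool_rot"]).as_matrix()
print(st["time"],st["eef_pos"],st["opening"],st["wrist_force"],M[:2,:2])
v=st["eef_pos"][:2]-[.581,-.16]; print(np.hypot(*v),np.degrees(np.arctan2(v[1],v[0])), np.degrees(np.arctan2(M[1,1],M[0,1])))
cv2.imwrite("pics/w3.png",snapshot("wrist"))
```

```text
5.25 [ 0.56947257 -0.24429294  0.2614765 ] 0.3494625176404004 [ 2.10545568 -0.36324248 -1.86265232] [[ 0.16115599  0.98691245]
 [ 0.98692872 -0.16114934]]
0.08507749949226713 -97.78714354958238 -9.273776771875884
```

View pics/w3.png

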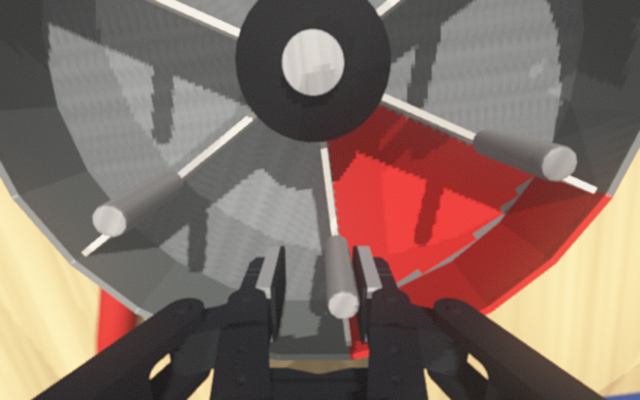

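Emit:
move_arm(
  plan=[
    {"wx":0,"wy":0,"wz":0.8,"x":0.008,"y":-0.237,"z":0,"grip":0.35},
    {"wx":0,"wy":0,"wz":0.8,"x":0.008,"y":-0.237,"z":0,"grip":0.35},
    {"wx":0,"wy":0,"wz":0.8,"x":0.008,"y":-0.237,"z":0,"grip":0.35},
    {"wx":0,"wy":0,"wz":0.8,"x":0.008,"y":-0.237,"z":0,"grip":0.35},
    {"wx":0,"wy":0,"wz":0.8,"x":0.008,"y":-0.237,"z":0,"grip":0.35},
    {"wx":0,"wy":0,"wz":0.8,"x":0.008,"y":-0.237,"z":0,"grip":0.35},
    {"wx":0,"wy":0,"wz":0.8,"x":0.008,"y":-0.237,"z":0,"grip":0.35},
    {"wx":0,"wy":0,"wz":0.8,"x":0.008,"y":-0.237,"z":0,"grip":0.35},
    {"wx":0,"wy":0,"wz":0.8,"x":0.008,"y":-0.237,"z":0,"grip":0.35},
    {"wx":0,"wy":0,"wz":0.8,"x":0.008,"y":-0.237,"z":0,"grip":0.35},
    {"wx":0,"wy":0,"wz":0.8,"x":0.008,"y":-0.237,"z":0,"grip":0.35},
    {"wx":0,"wy":0,"wz":0.8,"x":0.008,"y":-0.237,"z":0,"grip":0.35},
    {"wx":0,"wy":0,"wz":0.8,"x":0.008,"y":-0.237,"z":0,"grip":0.35},
    {"wx":0,"wy":0,"wz":0.8,"x":0.008,"y":-0.237,"z":0,"grip":0.35},
    {"wx":0,"wy":0,"wz":0.8,"x":0.008,"y":-0.237,"z":0,"grip":0.35},
    {"wx":0,"wy":0,"wz":0.8,"x":0.008,"y":-0.237,"z":0,"grip":0.35},
  ],
)

```text
time: 6.63
eef_pos: [0.5013, -0.1856, 0.2611]
tool_rot: [0.989, 0.146, 0.002, 0.001]
wrist_force: [-0.9, -1.4, 1.8]
opening: 0.352
```

Run:
```python
from h import *
st=state(); M=R.from_quat(st["tool_rot"]).as_matrix()
print(st["time"],st["eef_pos"],st["opening"],st["wrist_force"],M[:2,:2],st["joint_positions"])
v=st["eef_pos"][:2]-[.581,-.16]; print(np.hypot(*v),np.degrees(np.arctan2(v[1],v[0])), np.degrees(np.arctan2(M[1,1],M[0,1])))
cv2.imwrite("pics/w4.png",snapshot("wrist"))
```

```text
6.6333 [ 0.50127237 -0.18556505  0.26106867] 0.3522156137180783 [-0.91017358 -1.39042344  1.83973686] [[ 0.95733028  0.28896914]
 [ 0.28897828 -0.95733362]] [ 0.40051548  0.423186   -0.15722754  1.996973    0.09858275  0.72415081
 -1.09435079]
0.08372614533512963 -162.22130033788474 -73.20367040407207
```

View pics/w4.png

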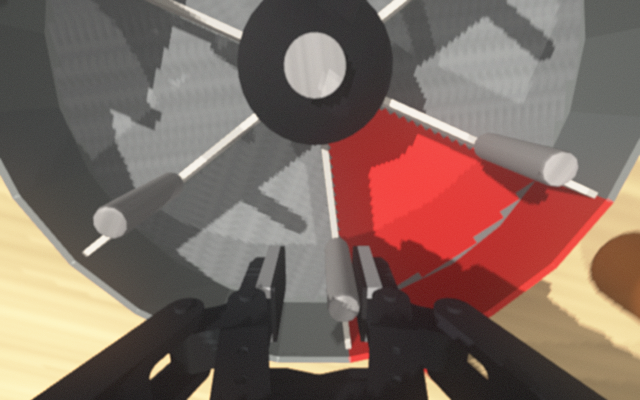

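Emit:
move_arm(
  plan=[
    {"wx":0,"wy":0,"wz":0.8,"x":0.008,"y":-0.237,"z":0,"grip":0.35},
    {"wx":0,"wy":0,"wz":0.8,"x":0.008,"y":-0.237,"z":0,"grip":0.35},
    {"wx":0,"wy":0,"wz":0.8,"x":0.008,"y":-0.237,"z":0,"grip":0.35},
    {"wx":0,"wy":0,"wz":0.8,"x":0.008,"y":-0.237,"z":0,"grip":0.35},
    {"wx":0,"wy":0,"wz":0.8,"x":0.008,"y":-0.237,"z":0,"grip":0.35},
    {"wx":0,"wy":0,"wz":0.4,"x":0.002,"y":-0.119,"z":0,"grip":0.35},
    {"wx":0,"wy":0,"wz":0.4,"x":0.002,"y":-0.119,"z":0,"grip":0.35},
    {"wx":0,"wy":0,"wz":0.4,"x":0.002,"y":-0.119,"z":0,"grip":0.35},
    {"wx":0,"wy":0,"wz":0,"x":0,"y":0,"z":0,"grip":0.35},
    {"wx":0,"wy":0,"wz":0,"x":0,"y":0,"z":0,"grip":0.35},
    {"wx":0,"wy":0,"wz":0,"x":0,"y":0,"z":0,"grip":0.35},
    {"wx":0,"wy":0,"wz":0,"x":0,"y":0,"z":0,"grip":0.35},
  ],
)

```text
time: 7.68
eef_pos: [0.4979, -0.1471, 0.2593]
tool_rot: [0.997, -0.079, 0.0, 0.0]
wrist_force: [0.3, -0.3, -0.1]
opening: 0.349
```

Run:
```python
from h import *
st=state(); M=R.from_quat(st["tool_rot"]).as_matrix()
print(st["time"],st["eef_pos"],st["opening"],st["wrist_force"],M[:2,:2],st["joint_positions"])
v=st["eef_pos"][:2]-[.581,-.16]; print(np.hypot(*v),np.degrees(np.arctan2(v[1],v[0])), np.degrees(np.arctan2(M[1,1],M[0,1])))
cv2.imwrite("pics/w5.png",snapshot("wrist"))
```

```text
7.6833 [ 0.49787878 -0.1471091   0.25931468] 0.3485202601790553 [ 0.26762001 -0.29225613 -0.05552134] [[ 0.98764735 -0.15669147]
 [-0.15669138 -0.9876476 ]] [ 0.25064712  0.40121649 -0.0554227   2.03658416  0.03349314  0.70388921
 -1.55403941]
0.08411487524397343 171.18447824585718 -99.0149094281474
```

View pics/w5.png

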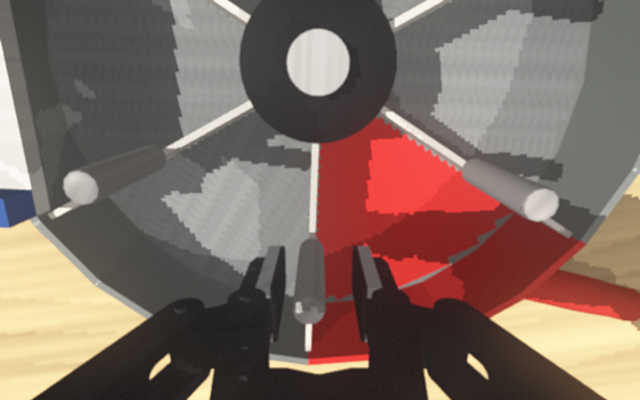

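Emit:
move_arm(
  plan=[
    {"wx":0,"wy":0,"wz":0,"x":0,"y":0,"z":-0.5,"grip":0.35},
    {"wx":0,"wy":0,"wz":0,"x":0,"y":0,"z":-1,"grip":0.35},
    {"wx":0,"wy":0,"wz":0,"x":0,"y":0,"z":-1,"grip":0.35},
    {"wx":0,"wy":0,"wz":0,"x":0,"y":0,"z":-1,"grip":0.35},
    {"wx":0,"wy":0,"wz":0,"x":0,"y":0,"z":-0.5,"grip":0.35},
    {"wx":0,"wy":0,"wz":0.82,"x":0,"y":0,"z":-0.5,"grip":0.35},
    {"wx":0,"wy":0,"wz":0.82,"x":0,"y":0,"z":-0.3,"grip":0.35},
    {"wx":0,"wy":0,"wz":0.82,"x":0,"y":0,"z":-0.2,"grip":0.35},
    {"wx":0,"wy":0,"wz":0.82,"x":0,"y":0,"z":0,"grip":0.6},
    {"wx":0,"wy":0,"wz":0.82,"x":0,"y":0,"z":0,"grip":0.6},
    {"wx":0,"wy":0,"wz":0,"x":0,"y":0,"z":0,"grip":0.6},
  ],
)

```text
time: 8.65
eef_pos: [0.4976, -0.147, 0.3841]
tool_rot: [0.967, -0.256, 0.0, 0.0]
wrist_force: [-0.9, 0.2, 0.2]
opening: 0.598
```

Run:
```python
from h import *
st=state(); M=R.from_quat(st["tool_rot"]).as_matrix()
print(st["time"],st["eef_pos"],st["opening"],M[:2,:2])
d=np.array([.534,.389,0])-st["eef_pos"]; print("to pusher tool units",M.T@d/.025)
a=snapshot("top")
cv2.imwrite("pics/t2.png",cv2.resize(a[110:250,230:450],None,fx=3.6,fy=3.6,interpolation=cv2.INTER_CUBIC))
```

```text
8.65 [ 0.49760143 -0.14698349  0.38413024] 0.598118543160402 [[ 0.86940148 -0.49410631]
 [-0.49410627 -0.86940149]]
to pusher tool units [ -9.33117822 -19.36051839  15.36079928]
```

View pics/t2.png

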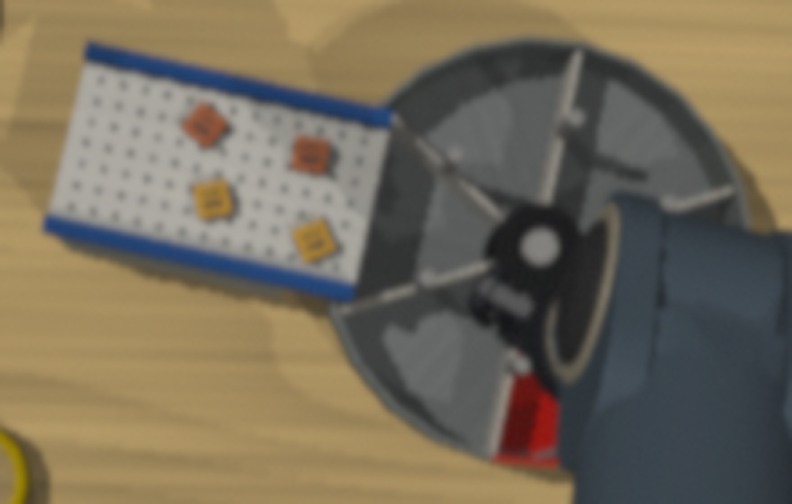

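Emit:
move_arm(
  plan=[
    {"wx":0,"wy":0,"wz":0,"x":-0.36,"y":-0.6,"z":0,"grip":0.6},
    {"wx":0,"wy":0,"wz":0,"x":-0.6,"y":-1,"z":0,"grip":0.6},
    {"wx":0,"wy":0,"wz":0,"x":-0.6,"y":-1,"z":0,"grip":0.6},
    {"wx":0,"wy":0,"wz":0,"x":-0.6,"y":-1,"z":0,"grip":0.6},
    {"wx":0,"wy":0,"wz":0,"x":-0.6,"y":-1,"z":0,"grip":0.6},
    {"wx":0,"wy":0,"wz":0,"x":-0.6,"y":-1,"z":0,"grip":0.6},
    {"wx":0,"wy":0,"wz":0,"x":-0.6,"y":-1,"z":0,"grip":0.6},
    {"wx":0,"wy":0,"wz":0,"x":-0.6,"y":-1,"z":0,"grip":0.6},
    {"wx":0,"wy":0,"wz":0,"x":-0.6,"y":-1,"z":0,"grip":0.6},
    {"wx":0,"wy":0,"wz":0,"x":-0.6,"y":-1,"z":0,"grip":0.6},
    {"wx":0,"wy":0,"wz":0,"x":-0.6,"y":-1,"z":0,"grip":0.6},
    {"wx":0,"wy":0,"wz":0,"x":-0.6,"y":-1,"z":0,"grip":0.6},
    {"wx":0,"wy":0,"wz":0,"x":-0.6,"y":-1,"z":0,"grip":0.6},
    {"wx":0,"wy":0,"wz":0,"x":-0.6,"y":-1,"z":0,"grip":0.6},
    {"wx":0,"wy":0,"wz":0,"x":-0.6,"y":-1,"z":0,"grip":0.6},
    {"wx":0,"wy":0,"wz":0,"x":-0.6,"y":-1,"z":0,"grip":0.6},
    {"wx":0,"wy":0,"wz":0,"x":-0.6,"y":-1,"z":0,"grip":0.6},
    {"wx":0,"wy":0,"wz":0,"x":-0.6,"y":-1,"z":0,"grip":0.6},
    {"wx":0,"wy":0,"wz":0,"x":-0.6,"y":-1,"z":0,"grip":0.6},
    {"wx":0,"wy":0,"wz":0,"x":-0.4,"y":-0.76,"z":0,"grip":0.6},
  ],
)

```text
time: 10.37
eef_pos: [0.4838, 0.4184, 0.3835]
tool_rot: [0.968, -0.252, -0.0, -0.0]
wrist_force: [0.8, -0.3, 0.0]
opening: 0.594
```

Emit:
move_arm(
  plan=[
    {"wx":0,"wy":0,"wz":0,"x":0,"y":0,"z":0,"grip":0.6},
    {"wx":0,"wy":0,"wz":0,"x":0,"y":0,"z":0,"grip":0.6},
  ],
)

```text
time: 10.53
eef_pos: [0.4843, 0.4167, 0.3829]
tool_rot: [0.968, -0.253, -0.0, 0.001]
wrist_force: [0.4, -0.8, -0.2]
opening: 0.599
```

Run:
```python
from h import *
st=state(); M=R.from_quat(st["tool_rot"]).as_matrix()
print(st["time"],st["eef_pos"],st["opening"],M)
cv2.imwrite("pics/w6.png",snapshot("wrist"))
a=snapshot("top"); cv2.imwrite("pics/t3.png",a)
```

```text
10.5333 [0.48427322 0.41674894 0.38292671] 0.5992495443034561 [[ 8.72375746e-01 -4.88835390e-01 -7.20820096e-04]
 [-4.88835899e-01 -8.72374312e-01 -1.58834882e-03]
 [ 1.47616180e-04  1.73799973e-03 -9.99998479e-01]]
```

View pics/w6.png

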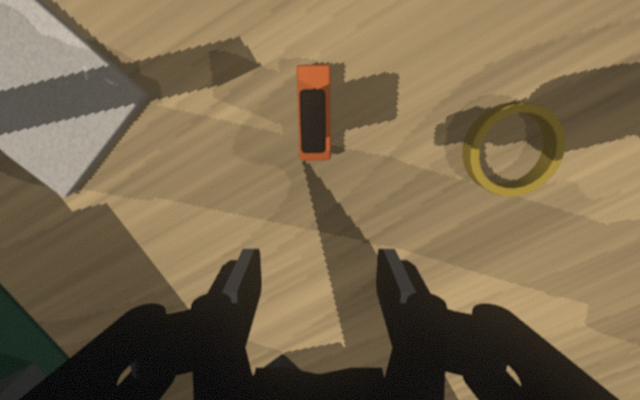

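View pics/t3.png

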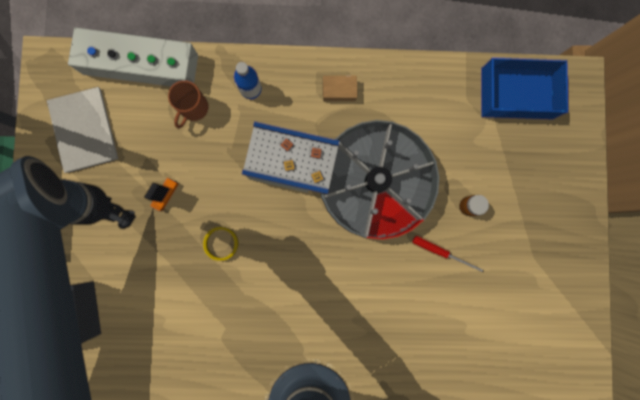

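Run:
```python
from h import *
st=state(); C=cam("wrist",st); M=R.from_quat(st["tool_rot"]).as_matrix()
a=cv2.imread("pics/w6.png")
cv2.imwrite("pics/w6c.png",cv2.resize(a[50:170,260:380],None,fx=5,fy=5,interpolation=cv2.INTER_CUBIC))
for nm,p,z in (("grip",[(302,89),(325,89),(326,153),(301,153)],.105),("foot",[(297,66),(329,66),(331,160),(299,160)],.022)):
    q=plane(C,p,z); c=q.mean(0); d=(q[0]+q[1]-q[2]-q[3])/2; print(nm,q[:,:2].round(4),c,np.linalg.norm(d),np.degrees(np.arctan2(d[1],d[0])))
    print("units",M.T@(c-st["eef_pos"])/.025)
print("toolx ang",np.degrees(np.arctan2(M[1,0],M[0,0])))
# carousel check
T=cam("top"); t=cv2.imread("pics/t3.png"); hsv=cv2.cvtColor(t,cv2.COLOR_BGR2HSV)
```

```text
grip [[0.5564 0.3861]
 [0.5487 0.3726]
 [0.5105 0.3932]
 [0.5192 0.4086]] [0.5337019  0.39011969 0.105     ] 0.04346901439206661 -29.753891184340343
units [ 2.13988601 -0.14179921 11.1433221 ]
foot [[0.5773 0.3831]
 [0.5633 0.3585]
 [0.4887 0.3977]
 [0.5038 0.4242]] [0.53328744 0.39086788 0.022     ] 0.08422640076030156 -28.478193878793398
units [ 2.11002486 -0.1641689  14.46328874]
toolx ang -29.566918151950237
```

View pics/w6c.png

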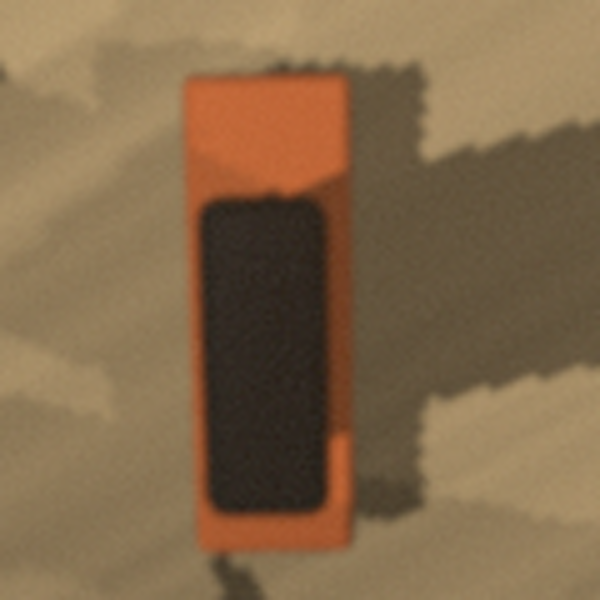

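Emit:
move_arm(
  plan=[
    {"wx":0,"wy":0,"wz":0,"x":0.7,"y":-0.15,"z":0,"grip":0.6},
    {"wx":0,"wy":0,"wz":0,"x":0.8,"y":0,"z":0,"grip":0.6},
    {"wx":0,"wy":0,"wz":0,"x":0.63,"y":0,"z":0.2,"grip":0.6},
    {"wx":0,"wy":0,"wz":0,"x":0,"y":0,"z":0.9,"grip":0.6},
    {"wx":0,"wy":0,"wz":0,"x":0,"y":0,"z":1,"grip":0.6},
    {"wx":0,"wy":0,"wz":0,"x":0,"y":0,"z":1,"grip":0.6},
    {"wx":0,"wy":0,"wz":0,"x":0,"y":0,"z":1,"grip":0.6},
    {"wx":0,"wy":0,"wz":0,"x":0,"y":0,"z":1,"grip":0.6},
    {"wx":0,"wy":0,"wz":0,"x":0,"y":0,"z":0.7,"grip":0.6},
    {"wx":0,"wy":0,"wz":0,"x":0,"y":0,"z":0.32,"grip":0.6},
    {"wx":0,"wy":0,"wz":0,"x":0,"y":0,"z":0,"grip":0.6},
    {"wx":0,"wy":0,"wz":0,"x":0,"y":0,"z":0,"grip":0.6},
  ],
)

```text
time: 11.63
eef_pos: [0.5341, 0.3909, 0.2316]
tool_rot: [0.967, -0.256, 0.0, -0.0]
wrist_force: [-0.3, -0.0, 1.0]
opening: 0.597
```

Run:
```python
from h import *
st=state(); M=R.from_quat(st["tool_rot"]).as_matrix()
print(st["time"],st["eef_pos"],st["opening"],st["wrist_force"],M[:,2], M.T@(np.array([.5336,.3903,.23])-st["eef_pos"])/.025)
cv2.imwrite("pics/w7.png",snapshot("wrist"))
```

```text
11.6333 [0.53413776 0.39086839 0.23158367] 0.5970529541611692 [-0.33645317 -0.02920845  0.96038559] [ 3.39754352e-04  3.13035548e-04 -9.99999893e-01] [-0.00746029  0.03042656  0.06333227]
```

View pics/w7.png

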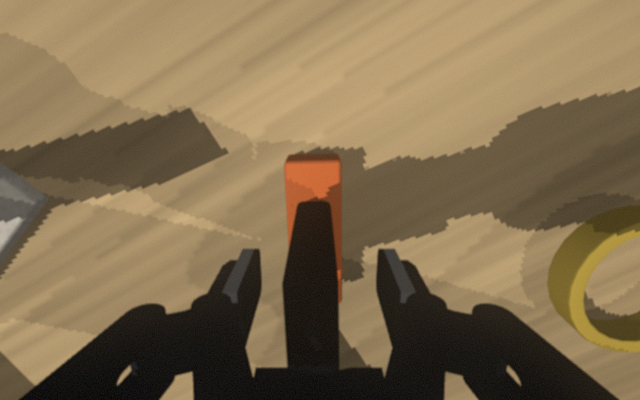

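Emit:
move_arm(
  plan=[
    {"wx":0,"wy":0,"wz":0,"x":0,"y":0,"z":0,"grip":0},
    {"wx":0,"wy":0,"wz":0,"x":0,"y":0,"z":0,"grip":0},
    {"wx":0,"wy":0,"wz":0,"x":0,"y":0,"z":0,"grip":0},
    {"wx":0,"wy":0,"wz":0,"x":0,"y":0,"z":0,"grip":0},
    {"wx":0,"wy":0,"wz":0,"x":0,"y":0,"z":0,"grip":0},
    {"wx":0,"wy":0,"wz":0,"x":0,"y":0,"z":0,"grip":0},
    {"wx":0,"wy":0,"wz":0,"x":0,"y":0,"z":0,"grip":0},
    {"wx":0,"wy":0,"wz":0,"x":0,"y":0,"z":0,"grip":0},
  ],
)

```text
time: 12.35
eef_pos: [0.5337, 0.3922, 0.2321]
tool_rot: [0.967, -0.255, 0.0, -0.001]
wrist_force: [0.4, 0.4, 5.7]
opening: 0.203
```

Emit:
move_arm(
  plan=[
    {"wx":0,"wy":0,"wz":0,"x":0,"y":0,"z":-0.2,"grip":0},
    {"wx":0,"wy":0,"wz":0,"x":0,"y":0,"z":-0.5,"grip":0},
    {"wx":0,"wy":0,"wz":0,"x":0,"y":0,"z":-0.9,"grip":0},
    {"wx":0,"wy":0,"wz":0,"x":0,"y":0,"z":-0.9,"grip":0},
    {"wx":0,"wy":0,"wz":0,"x":0,"y":0,"z":-0.9,"grip":0},
    {"wx":0,"wy":0,"wz":0,"x":0,"y":0,"z":-0.9,"grip":0},
    {"wx":0,"wy":0,"wz":0,"x":0,"y":0,"z":-0.9,"grip":0},
    {"wx":0,"wy":0,"wz":0,"x":0,"y":0,"z":-0.7,"grip":0},
    {"wx":0,"wy":0,"wz":-0.71,"x":0,"y":0,"z":-0.1,"grip":0},
    {"wx":0,"wy":0,"wz":-1,"x":0,"y":0,"z":0,"grip":0},
    {"wx":0,"wy":0,"wz":-1,"x":0,"y":0,"z":0,"grip":0},
    {"wx":0,"wy":0,"wz":-0.7,"x":0,"y":0,"z":0,"grip":0},
    {"wx":0,"wy":0,"wz":-0.3,"x":0,"y":0,"z":0,"grip":0},
    {"wx":0,"wy":0,"wz":0,"x":0,"y":0,"z":0,"grip":0},
  ],
)

```text
time: 13.52
eef_pos: [0.5333, 0.3916, 0.3811]
tool_rot: [0.995, -0.096, -0.0, 0.0]
wrist_force: [0.1, -1.5, -2.1]
opening: 0.205
```

Run:
```python
from h import *
st=state(); M=R.from_quat(st["tool_rot"]).as_matrix()
print(st["time"],st["eef_pos"],st["opening"],st["wrist_force"],M[:,2], np.degrees(np.arctan2(M[1,1],M[0,1])),M.T@(np.array([.6393,.1343,.38])-st["eef_pos"])/.025)
cv2.imwrite("pics/w8.png",snapshot("wrist"))
```

```text
13.5167 [0.53327491 0.39162629 0.381103  ] 0.20546206193232644 [ 0.13453257 -1.48267234 -2.0661606 ] [-3.92908249e-04 -1.64052650e-04 -9.99999909e-01] -101.02934154665721 [6.13186635 9.29156811 0.04414247]
```

View pics/w8.png

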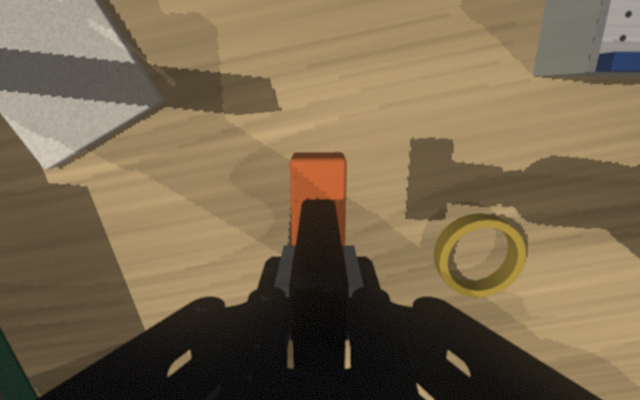

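Emit:
move_arm(
  plan=[
    {"wx":0,"wy":0,"wz":0,"x":0.2,"y":0.3,"z":0,"grip":0},
    {"wx":0,"wy":0,"wz":0,"x":0.4,"y":0.6,"z":0,"grip":0},
    {"wx":0,"wy":0,"wz":0,"x":0.6,"y":0.9,"z":0,"grip":0},
    {"wx":0,"wy":0,"wz":0,"x":0.6,"y":0.9,"z":0,"grip":0},
    {"wx":0,"wy":0,"wz":0,"x":0.6,"y":0.9,"z":0,"grip":0},
    {"wx":0,"wy":0,"wz":0,"x":0.6,"y":0.9,"z":0,"grip":0},
    {"wx":0,"wy":0,"wz":0,"x":0.6,"y":0.9,"z":0,"grip":0},
    {"wx":0,"wy":0,"wz":0,"x":0.6,"y":0.9,"z":0,"grip":0},
    {"wx":0,"wy":0,"wz":0,"x":0.6,"y":0.9,"z":0,"grip":0},
    {"wx":0,"wy":0,"wz":0,"x":0.6,"y":0.9,"z":0,"grip":0},
    {"wx":0,"wy":0,"wz":0,"x":0.5,"y":0.8,"z":0,"grip":0},
    {"wx":0,"wy":0,"wz":0,"x":0.23,"y":0.29,"z":0,"grip":0},
    {"wx":0,"wy":0,"wz":0,"x":0,"y":0,"z":0,"grip":0},
    {"wx":0,"wy":0,"wz":0,"x":0,"y":0,"z":0,"grip":0},
    {"wx":0,"wy":0,"wz":0,"x":0,"y":0,"z":0,"grip":0},
  ],
)

```text
time: 14.82
eef_pos: [0.6394, 0.1394, 0.3806]
tool_rot: [0.996, -0.095, -0.001, -0.001]
wrist_force: [0.3, 0.4, -2.7]
opening: 0.205
```

Run:
```python
from h import *
st=state(); M=R.from_quat(st["tool_rot"]).as_matrix()
print(st["time"],st["eef_pos"],st["opening"],st["wrist_force"],M[:,2], np.degrees(np.arctan2(M[1,1],M[0,1])),M.T@(np.array([.6393,.1343,.38])-st["eef_pos"])/.025)
cv2.imwrite("pics/w9.png",snapshot("wrist"))
a=snapshot("scene"); cv2.imwrite("pics/s9.png",cv2.resize(a[80:320,140:460],None,fx=2.4,fy=2.4))
```

```text
14.8167 [0.63941724 0.13938228 0.38058401] 0.20510362815682323 [ 0.34341915  0.40450606 -2.65349602] [-0.00112342  0.00145843 -0.99999831] -100.85662758590867 [0.03371643 0.20056437 0.02306895]
```

View pics/w9.png

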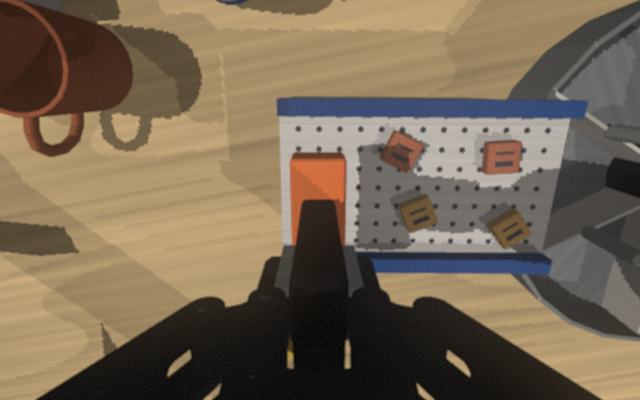

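View pics/s9.png

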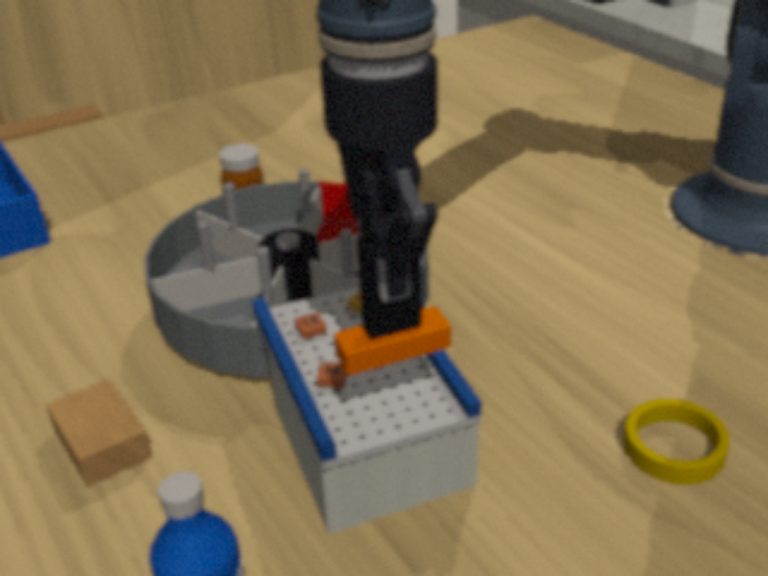

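Run:
```python
from h import *
st=state(); C=cam("wrist",st); M=R.from_quat(st["tool_rot"]).as_matrix()
a=cv2.imread("pics/w9.png"); hsv=cv2.cvtColor(a,cv2.COLOR_BGR2HSV); m=cv2.inRange(hsv,(100,120,40),(125,255,255))
hub=np.array([.581,-.16])
def line(cols,r0,r1,which):
    out=[]
    for c in cols:
        r=np.where(m[r0:r1,c])[0]
        if len(r): out.append((c,r0+(r.min()-.5 if which=="min" else r.max()+.5)))
    return out
L={}
for nm,cols,r0,r1,w,z in (("far in",range(360,540,5),80,130,"max",.085),("far out",range(300,560,5),80,130,"min",.099),("near in",range(380,540,5),240,290,"min",.085),("near out",range(390,540,5),240,290,"max",.099)):
    q=plane(C,line(cols,r0,r1,w),z)[:,:2]
    k=np.polyfit(q[:,1],q[:,0],1); ang=np.degrees(np.arctan2(1,k[0]))
    y0=.1; print(nm,"angle",ang,"x at y=.1",np.polyval(k,y0)); L[nm]=(k,ang)
for yw in (-.04,.0,.12,.14): print(yw,(np.polyval(L["far in"][0],yw)+np.polyval(L["near in"][0],yw))/2,(np.polyval(L["far out"][0],yw)+np.polyval(L["near out"][0],yw))/2)
print("open end",plane(C,[(279,117),(282,240)],.085),"lip",plane(C,[(572,119),(548,255)],.085))
# block
print("block foot",plane(C,[(291,155),(345,155)],st["eef_pos"][2]-.232+.022))
tp=plane(C,[(404,152),(503,157),(418,213),(510,228)],.095)[:,:2]-hub
e=np.radians(78.9); ey=np.array([np.cos(e),np.sin(e)]); ex=np.array([ey[1],-ey[0]])
print("tags",np.c_[tp@ex,tp@ey], "tool", (st["eef_pos"][:2]-hub)@ex,(st["eef_pos"][:2]-hub)@ey)
```

```text
far in angle 78.53392938757999 x at y=.1 0.6902231910749986
far out angle 81.01498081893786 x at y=.1 0.6976688231506865
near in angle 78.46193692137605 x at y=.1 0.5707125085283846
near out angle 78.88377632325975 x at y=.1 0.5664776285054224
-0.04 0.601979256832897 0.6072510368464593
0.0 0.6101188548239812 0.6143430908412008
0.12 0.6345376487972337 0.6356192528254252
0.14 0.6386074477927759 0.6391652798227958
open end [[0.69923407 0.15817165 0.085     ]
 [0.60248366 0.17740289 0.085     ]] lip [[ 0.65739284 -0.05412266  0.085     ]
 [ 0.54790678 -0.03707965  0.085     ]]
block foot [[0.68384139 0.14585193 0.1706266 ]
 [0.67864834 0.11854    0.1706266 ]]
tags [[ 0.03104688  0.24323424]
 [ 0.02778114  0.17031338]
 [-0.01615977  0.22876082]
 [-0.0281598   0.1558038 ]] tool -0.0003669661019149173 0.3051436609519814
```

Emit:
move_arm(
  plan=[
    {"wx":0,"wy":0,"wz":0.1,"x":0,"y":0,"z":0.3,"grip":0},
    {"wx":0,"wy":0,"wz":0,"x":0,"y":0,"z":0.6,"grip":0},
    {"wx":0,"wy":0,"wz":0,"x":0,"y":0,"z":0.6,"grip":0},
    {"wx":0,"wy":0,"wz":0,"x":0,"y":0,"z":0.5,"grip":0},
    {"wx":0,"wy":0,"wz":0,"x":0,"y":0,"z":0.25,"grip":0},
    {"wx":0,"wy":0,"wz":0,"x":0,"y":0,"z":0,"grip":0},
    {"wx":0,"wy":0,"wz":0,"x":0,"y":0,"z":0,"grip":0},
    {"wx":0,"wy":0,"wz":0,"x":0,"y":0,"z":0,"grip":0},
  ],
)

```text
time: 15.58
eef_pos: [0.6403, 0.1371, 0.3254]
tool_rot: [0.995, -0.1, 0.001, -0.0]
wrist_force: [0.9, 0.1, -0.5]
opening: 0.205
```

Run:
```python
from h import *
st=state(); M=R.from_quat(st["tool_rot"]).as_matrix()
v=st["eef_pos"][:2]-np.array([.581,-.16]);e=np.radians(78.7); ey=np.array([np.cos(e),np.sin(e)]); ex=np.array([ey[1],-ey[0]])
print(st["time"],st["eef_pos"],st["opening"],st["wrist_force"],M[:,2], np.degrees(np.arctan2(M[1,1],M[0,1])),v@ex,v@ey)
cv2.imwrite("pics/w10.png",snapshot("wrist"))
```

```text
15.5833 [0.64032108 0.13714859 0.32538842] 0.20527343575183132 [ 0.89300987  0.05219504 -0.45151353] [ 1.37176925e-03  2.18621315e-04 -9.99999035e-01] -101.51025767164762 -5.400157185461024e-05 0.30301199851417937
```

View pics/w10.png

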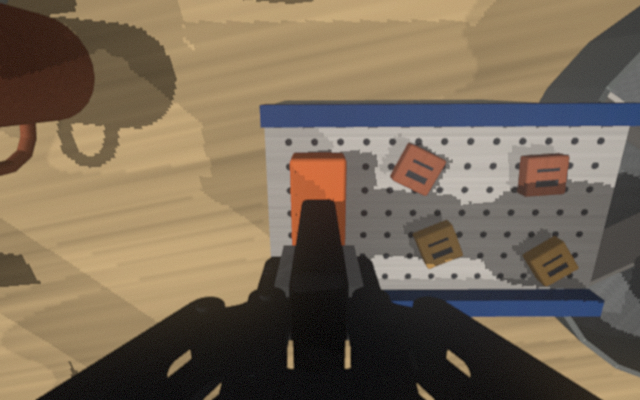

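Emit:
move_arm(
  plan=[
    {"wx":0,"wy":0,"wz":0,"x":0,"y":0,"z":0.1,"grip":0},
    {"wx":0,"wy":0,"wz":0,"x":0,"y":0,"z":0.1,"grip":0},
    {"wx":0,"wy":0,"wz":0,"x":0,"y":0,"z":0,"grip":0},
    {"wx":0,"wy":0,"wz":0,"x":0,"y":0,"z":0,"grip":0},
  ],
)

```text
time: 15.97
eef_pos: [0.6399, 0.1371, 0.3195]
tool_rot: [0.995, -0.1, -0.0, 0.0]
wrist_force: [0.1, 0.2, -1.0]
opening: 0.201
```

Run:
```python
from h import *
st=state();print(st["eef_pos"],st["wrist_force"])
a=snapshot("scene"); cv2.imwrite("pics/s10.png",cv2.resize(a[180:310,220:370],None,fx=4.5,fy=4.5,interpolation=cv2.INTER_CUBIC))
```

```text
[0.63986518 0.13711505 0.31950196] [ 0.14069054  0.19299086 -1.01513119]
```

View pics/s10.png

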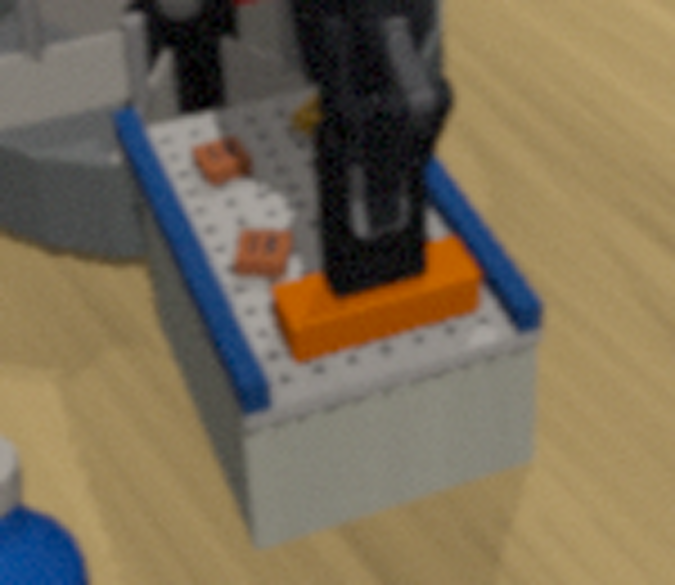

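Emit:
move_arm(
  plan=[
    {"wx":0,"wy":0,"wz":0,"x":0,"y":0.1,"z":0,"grip":0},
    {"wx":0,"wy":0,"wz":0,"x":0,"y":0.2,"z":0,"grip":0},
    {"wx":0,"wy":0,"wz":0,"x":0,"y":0.2,"z":0,"grip":0},
    {"wx":0,"wy":0,"wz":0,"x":0,"y":0.2,"z":0,"grip":0},
    {"wx":0,"wy":0,"wz":0,"x":0,"y":0.2,"z":0,"grip":0},
    {"wx":0,"wy":0,"wz":0,"x":0,"y":0.2,"z":0,"grip":0},
    {"wx":0,"wy":0,"wz":0,"x":0,"y":0.2,"z":0,"grip":0},
    {"wx":0,"wy":0,"wz":0,"x":0,"y":0.2,"z":0,"grip":0},
    {"wx":0,"wy":0,"wz":0,"x":0,"y":0.2,"z":0,"grip":0},
    {"wx":0,"wy":0,"wz":0,"x":0,"y":0.2,"z":0,"grip":0},
    {"wx":0,"wy":0,"wz":0,"x":0,"y":0.2,"z":0,"grip":0},
    {"wx":0,"wy":0,"wz":0,"x":0,"y":0.2,"z":0,"grip":0},
    {"wx":0,"wy":0,"wz":0,"x":0,"y":0.2,"z":0,"grip":0},
    {"wx":0,"wy":0,"wz":0,"x":0,"y":0.2,"z":0,"grip":0},
    {"wx":0,"wy":0,"wz":0,"x":0,"y":0.2,"z":0,"grip":0},
    {"wx":0,"wy":0,"wz":0,"x":0,"y":0.2,"z":0,"grip":0},
  ],
)

```text
time: 17.35
eef_pos: [0.6244, 0.0607, 0.3196]
tool_rot: [0.995, -0.1, -0.0, 0.0]
wrist_force: [0.7, -0.5, -1.9]
opening: 0.204
```

```bash
cat > chk.py <<'E'
from h import *
import sys
st=state(); M=R.from_quat(st["tool_rot"]).as_matrix()
v=st["eef_pos"][:2]-np.array([.581,-.16]);e=np.radians(78.7); ey=np.array([np.cos(e),np.sin(e)]); ex=np.array([ey[1],-ey[0]])
print(st["time"],st["eef_pos"],st["opening"],st["wrist_force"],M[:,2], np.degrees(np.arctan2(M[1,1],M[0,1])),v@ex,v@ey)
cv2.imwrite("pics/w%s.png"%sys.argv[1],snapshot("wrist"))
a=snapshot("scene"); cv2.imwrite("pics/s%s.png"%sys.argv[1],cv2.resize(a[130:310,170:370],None,fx=3.3,fy=3.3,interpolation=cv2.INTER_CUBIC))
E
python3 chk.py 11
```

```text
17.35 [0.62438763 0.0606695  0.31964601] 0.20365374613609874 [ 0.65942813 -0.4793691  -1.86644695] [-9.06084792e-05 -5.17740765e-05 -9.99999995e-01] -101.50916859415808 -0.0006927914237464805 0.22489338859000915
```

View pics/w11.png

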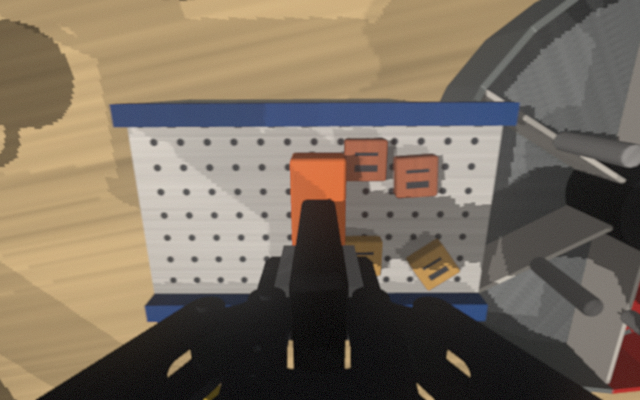

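View pics/s11.png

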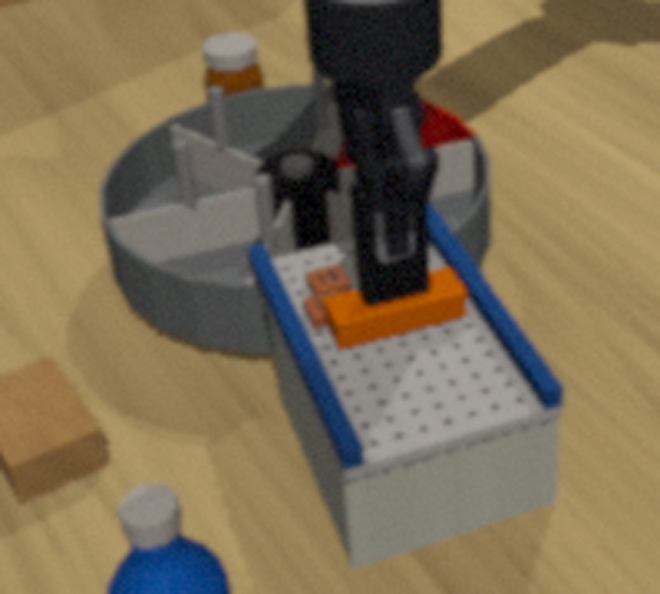

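Emit:
move_arm(
  plan=[
    {"wx":0,"wy":0,"wz":0,"x":0.02,"y":0.1,"z":0,"grip":0},
    {"wx":0,"wy":0,"wz":0,"x":0.02,"y":0.15,"z":0,"grip":0},
    {"wx":0,"wy":0,"wz":0,"x":0,"y":0.15,"z":0,"grip":0},
    {"wx":0,"wy":0,"wz":0,"x":0,"y":0.15,"z":0,"grip":0},
    {"wx":0,"wy":0,"wz":0,"x":0,"y":0.15,"z":0,"grip":0},
    {"wx":0,"wy":0,"wz":0,"x":0,"y":0.15,"z":0,"grip":0},
    {"wx":0,"wy":0,"wz":0,"x":0,"y":0.15,"z":0,"grip":0},
    {"wx":0,"wy":0,"wz":0,"x":0,"y":0.15,"z":0,"grip":0},
    {"wx":0,"wy":0,"wz":0,"x":0,"y":0.15,"z":0,"grip":0},
    {"wx":0,"wy":0,"wz":0,"x":0,"y":0.15,"z":0,"grip":0},
    {"wx":0,"wy":0,"wz":0,"x":0,"y":0.15,"z":0,"grip":0},
    {"wx":0,"wy":0,"wz":0,"x":0,"y":0.15,"z":0,"grip":0},
  ],
)

```text
time: 18.45
eef_pos: [0.6166, 0.0177, 0.3196]
tool_rot: [0.995, -0.1, -0.0, 0.0]
wrist_force: [1.4, 0.9, -1.6]
opening: 0.198
```

```bash
python3 chk.py 12
```

```text
18.45 [0.61662824 0.01768628 0.31963496] 0.19847963754663747 [ 1.42560508  0.86656409 -1.63522671] [-1.43614839e-04 -6.82953752e-05 -9.99999987e-01] -101.51351962833473 0.00012063420149095727 0.18122298903124257
```

View pics/w12.png

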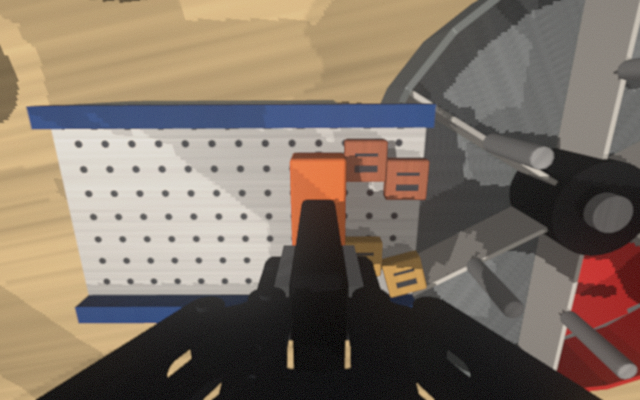

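Emit:
move_arm(
  plan=[
    {"wx":0,"wy":0,"wz":0,"x":0,"y":0.12,"z":0,"grip":0},
    {"wx":0,"wy":0,"wz":0,"x":0,"y":0.12,"z":0,"grip":0},
    {"wx":0,"wy":0,"wz":0,"x":0,"y":0.12,"z":0,"grip":0},
    {"wx":0,"wy":0,"wz":0,"x":0,"y":0.12,"z":0,"grip":0},
    {"wx":0,"wy":0,"wz":0,"x":0,"y":0.12,"z":0,"grip":0},
    {"wx":0,"wy":0,"wz":0,"x":0,"y":0.12,"z":0,"grip":0},
    {"wx":0,"wy":0,"wz":0,"x":0,"y":0.12,"z":0,"grip":0},
    {"wx":0,"wy":0,"wz":0,"x":0,"y":0.12,"z":0,"grip":0},
    {"wx":0,"wy":0,"wz":0,"x":0,"y":0.12,"z":0,"grip":0},
    {"wx":0,"wy":0,"wz":0,"x":0,"y":0.12,"z":0,"grip":0},
    {"wx":0,"wy":0,"wz":0,"x":0,"y":0.12,"z":0,"grip":0},
    {"wx":0,"wy":0,"wz":0,"x":0,"y":0.12,"z":0,"grip":0},
    {"wx":0,"wy":0,"wz":0,"x":0,"y":0.12,"z":0,"grip":0},
    {"wx":0,"wy":0,"wz":0,"x":0,"y":0.12,"z":0,"grip":0},
    {"wx":0,"wy":0,"wz":0,"x":0,"y":0.12,"z":0,"grip":0},
    {"wx":0,"wy":0,"wz":0,"x":0,"y":0.12,"z":0,"grip":0},
    {"wx":0,"wy":0,"wz":0,"x":0,"y":0.12,"z":0,"grip":0},
    {"wx":0,"wy":0,"wz":0,"x":0,"y":0.12,"z":0,"grip":0},
    {"wx":0,"wy":0,"wz":0,"x":0,"y":0.12,"z":0,"grip":0},
    {"wx":0,"wy":0,"wz":0,"x":0,"y":0,"z":0,"grip":0},
  ],
)

```text
time: 20.22
eef_pos: [0.6052, -0.0387, 0.3197]
tool_rot: [0.995, -0.101, -0.0, 0.0]
wrist_force: [0.4, 0.2, -2.2]
opening: 0.206
```

```bash
python3 chk.py 13
```

```text
20.2167 [ 0.60515396 -0.03871682  0.31967155] 0.20583444374063378 [ 0.40469785  0.20133892 -2.23736454] [-2.19475056e-04 -5.60192485e-04 -9.99999819e-01] -101.57335023563813 -7.924208911982283e-05 0.12366494323675448
```

View pics/w13.png

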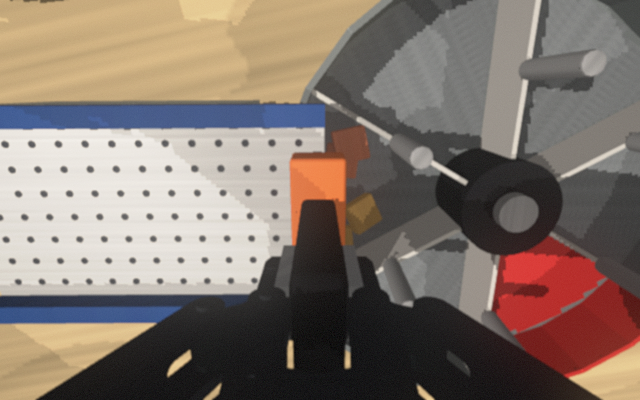

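View pics/s13.png

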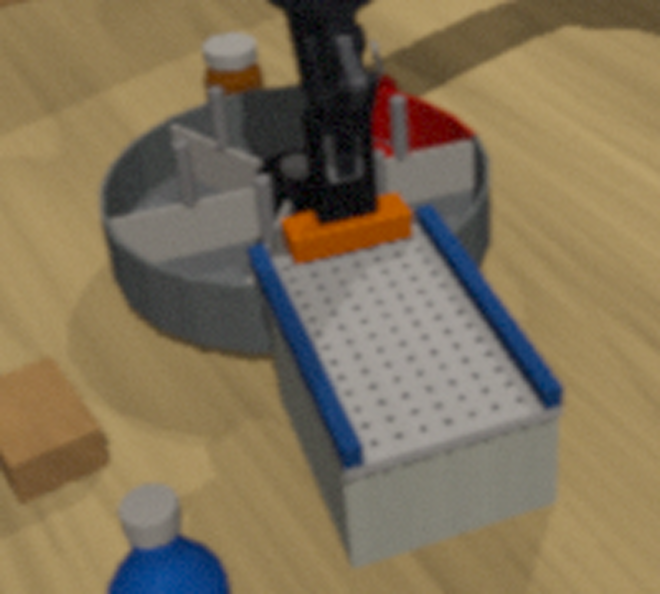

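Emit:
move_arm(
  plan=[
    {"wx":0,"wy":0,"wz":0,"x":0,"y":-0.1,"z":0,"grip":0},
    {"wx":0,"wy":0,"wz":0,"x":0,"y":-0.3,"z":0,"grip":0},
    {"wx":0,"wy":0,"wz":0,"x":0,"y":-0.5,"z":0,"grip":0},
    {"wx":0,"wy":0,"wz":0,"x":0,"y":-0.5,"z":0,"grip":0},
    {"wx":0,"wy":0,"wz":0,"x":0,"y":-0.5,"z":0,"grip":0},
    {"wx":0,"wy":0,"wz":0,"x":0,"y":-0.5,"z":0,"grip":0},
    {"wx":0,"wy":0,"wz":0,"x":0,"y":-0.5,"z":0,"grip":0},
    {"wx":0,"wy":0,"wz":0,"x":0,"y":-0.5,"z":0,"grip":0},
    {"wx":0,"wy":0,"wz":0,"x":0,"y":-0.5,"z":0,"grip":0},
    {"wx":0,"wy":0,"wz":0,"x":0,"y":-0.5,"z":0,"grip":0},
    {"wx":0,"wy":0,"wz":0,"x":0,"y":-0.4,"z":0,"grip":0},
    {"wx":0,"wy":0,"wz":0,"x":0,"y":-0.2,"z":0,"grip":0},
    {"wx":0,"wy":0,"wz":0,"x":0,"y":0,"z":0,"grip":0},
    {"wx":0,"wy":0,"wz":0,"x":0,"y":0,"z":0,"grip":0},
  ],
)

```text
time: 21.48
eef_pos: [0.6303, 0.0846, 0.3196]
tool_rot: [0.995, -0.1, -0.0, 0.0]
wrist_force: [-0.4, 0.8, -1.4]
opening: 0.2
```

```bash
python3 chk.py 14; python3 -c "
from h import *
a=snapshot('top')
cv2.imwrite('pics/t14.png',cv2.resize(a[110:250,230:450],None,fx=3.6,fy=3.6,interpolation=cv2.INTER_CUBIC))"
```

```text
21.4833 [0.63026752 0.08455449 0.31955154] 0.19953758988649223 [-0.3607867   0.77946357 -1.41600401] [-3.63709048e-04 -6.56594972e-04 -9.99999718e-01] -101.50846095411713 0.0003929391061059731 0.24946750149459582
```

View pics/w14.png

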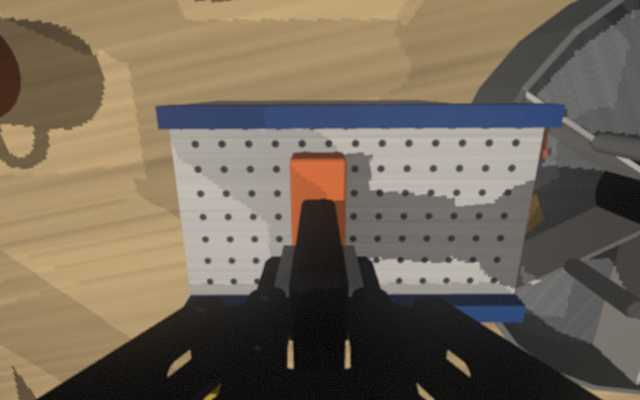

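View pics/t14.png

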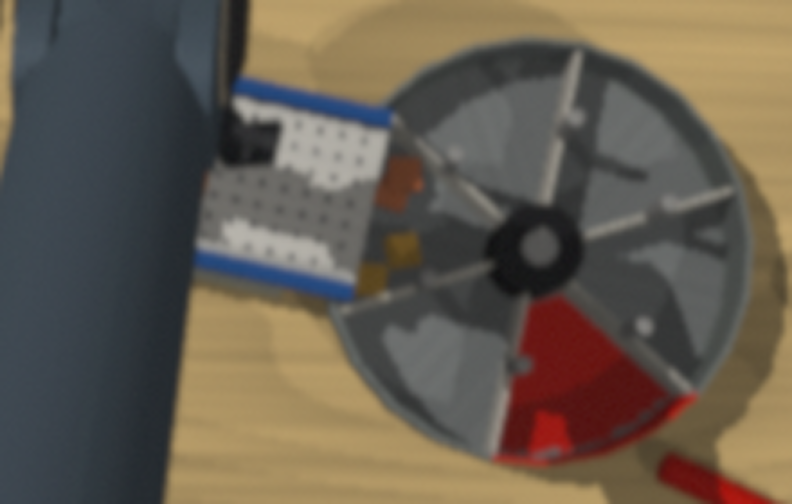

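Emit:
move_arm(
  plan=[
    {"wx":0,"wy":0,"wz":0,"x":0,"y":0,"z":0.04,"grip":0},
    {"wx":0,"wy":0,"wz":0,"x":0,"y":0,"z":0.04,"grip":0},
    {"wx":0,"wy":0,"wz":0,"x":0,"y":0,"z":0,"grip":0},
    {"wx":0,"wy":0,"wz":0,"x":0,"y":0,"z":0,"grip":0},
  ],
)

```text
time: 21.97
eef_pos: [0.6302, 0.0845, 0.3175]
tool_rot: [0.995, -0.1, -0.0, 0.0]
wrist_force: [-0.2, 0.4, -2.0]
opening: 0.202
```

```bash
python3 -c "
from h import *
print(state()['eef_pos'],state()['wrist_force'])"
```

```text
[0.63023642 0.08447145 0.31749227] [-0.2117249   0.40105568 -2.01353004]
```

Emit:
move_arm(
  plan=[
    {"wx":0,"wy":0,"wz":0,"x":0,"y":0,"z":0.04,"grip":0},
    {"wx":0,"wy":0,"wz":0,"x":0,"y":0,"z":0,"grip":0},
    {"wx":0,"wy":0,"wz":0,"x":0,"y":0,"z":0,"grip":0},
  ],
)

```text
time: 22.22
eef_pos: [0.6303, 0.0846, 0.3171]
tool_rot: [0.995, -0.1, 0.0, -0.0]
wrist_force: [-2.3, 0.8, 2.6]
opening: 0.202
```

Emit:
move_arm(
  plan=[
    {"wx":0,"wy":0,"wz":0,"x":0,"y":0,"z":0,"grip":0.3},
    {"wx":0,"wy":0,"wz":0,"x":0,"y":0,"z":0,"grip":0.5},
    {"wx":0,"wy":0,"wz":0,"x":0,"y":0,"z":0,"grip":0.6},
    {"wx":0,"wy":0,"wz":0,"x":0,"y":0,"z":0,"grip":0.6},
    {"wx":0,"wy":0,"wz":0,"x":0,"y":0,"z":-0.2,"grip":0.6},
    {"wx":0,"wy":0,"wz":0,"x":0,"y":0,"z":-0.5,"grip":0.6},
    {"wx":0,"wy":0,"wz":0,"x":0,"y":0,"z":-0.8,"grip":0.6},
    {"wx":0,"wy":0,"wz":0,"x":0,"y":0,"z":-0.8,"grip":0.6},
    {"wx":0,"wy":0,"wz":0,"x":0,"y":0,"z":-0.8,"grip":0.6},
    {"wx":0,"wy":0,"wz":0,"x":0,"y":0,"z":-0.8,"grip":0.6},
    {"wx":0,"wy":0,"wz":0,"x":0,"y":0,"z":-0.5,"grip":0.6},
    {"wx":0,"wy":0,"wz":0,"x":-0.5,"y":0,"z":0,"grip":0.6},
    {"wx":0,"wy":0,"wz":0,"x":-1,"y":0,"z":0,"grip":0.6},
    {"wx":0,"wy":0,"wz":0,"x":-1,"y":0,"z":0,"grip":0.6},
    {"wx":0,"wy":0,"wz":0,"x":-1,"y":0,"z":0,"grip":0.6},
    {"wx":0,"wy":0,"wz":0,"x":-1,"y":0,"z":0,"grip":0.6},
    {"wx":0,"wy":0,"wz":0,"x":-0.5,"y":0,"z":0,"grip":0.6},
    {"wx":0,"wy":0,"wz":0,"x":0,"y":0,"z":0,"grip":0.6},
  ],
)

```text
time: 23.72
eef_pos: [0.5059, 0.1101, 0.4272]
tool_rot: [0.995, -0.099, -0.001, -0.001]
wrist_force: [0.1, 0.2, -0.1]
opening: 0.601
```

```bash
python3 chk.py 15; python3 -c "
from h import *
a=snapshot('top')
cv2.imwrite('pics/t15.png',a)"
```

```text
23.7167 [0.50588967 0.11014748 0.4271513 ] 0.6010860676369639 [ 0.13344857  0.18823264 -0.11980132] [-0.00101886  0.0015685  -0.99999825] -101.38944547011509 -0.12658864742888834 0.25019299709461484
```

View pics/w15.png

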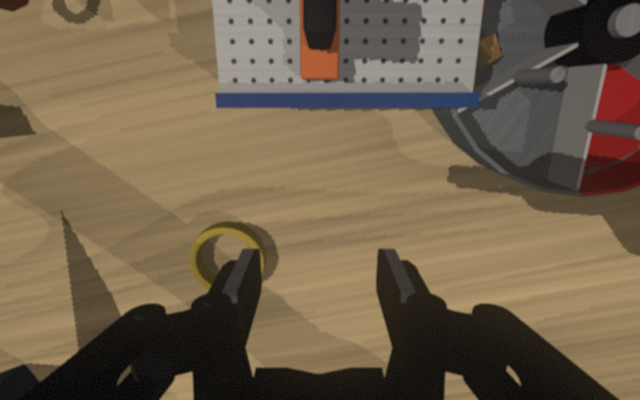

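View pics/t15.png

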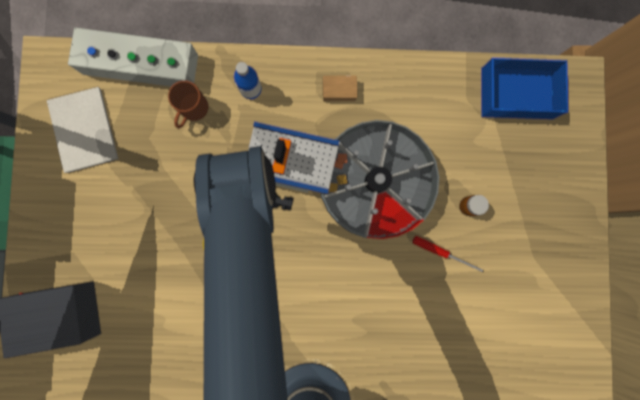

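View pics/s15.png

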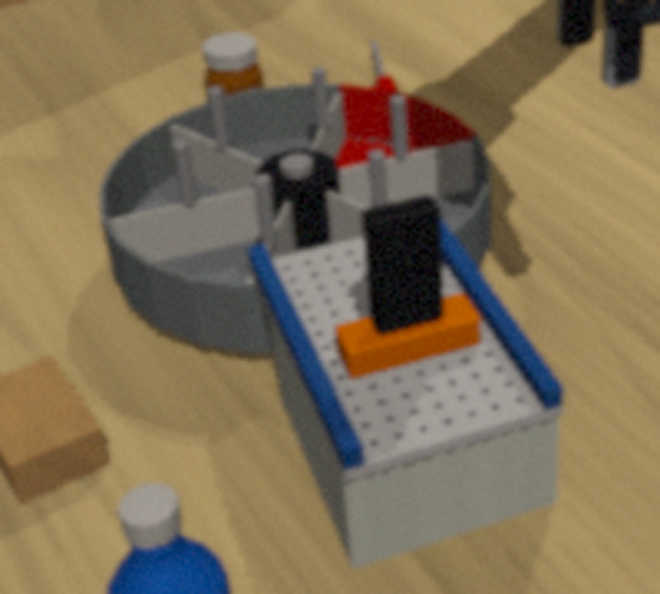

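Emit:
move_arm(
  plan=[
    {"wx":0,"wy":0,"wz":0,"x":0,"y":0.5,"z":0,"grip":0.6},
    {"wx":0,"wy":0,"wz":0,"x":0,"y":1,"z":0,"grip":0.6},
    {"wx":0,"wy":0,"wz":0,"x":0,"y":1,"z":0,"grip":0.6},
    {"wx":0,"wy":0,"wz":0,"x":0,"y":1,"z":0,"grip":0.6},
    {"wx":0,"wy":0,"wz":0,"x":0,"y":1,"z":0,"grip":0.6},
    {"wx":0,"wy":0,"wz":0,"x":0,"y":1,"z":0,"grip":0.6},
    {"wx":0,"wy":0,"wz":0,"x":0,"y":0.5,"z":0,"grip":0.6},
    {"wx":0,"wy":0,"wz":0,"x":0,"y":0,"z":0,"grip":0.6},
    {"wx":0,"wy":0,"wz":0,"x":0,"y":0,"z":0,"grip":0.6},
  ],
)

```text
time: 24.62
eef_pos: [0.4782, -0.0385, 0.4267]
tool_rot: [0.995, -0.102, 0.0, 0.0]
wrist_force: [0.1, 0.7, -0.4]
opening: 0.599
```

```bash
python3 chk.py 16
python3 - <<'E'
from h import *
a=snapshot('top'); C=cam("top")
cv2.imwrite('pics/t16.png',cv2.resize(a[110:250,230:450],None,fx=3.6,fy=3.6,interpolation=cv2.INTER_CUBIC))
b=cv2.imread("pics/top0.png")
for n,(x,y,w,h) in dict(tape=(195,220,50,50),jar=(452,185,45,40),driver=(405,228,90,55)).items():
    print(n,cv2.absdiff(a,b)[y:y+h,x:x+w].mean())
E
```

```text
24.6167 [ 0.4781531  -0.03854393  0.42670202] 0.598652845707096 [ 0.10147595  0.69294345 -0.3840261 ] [ 1.40109984e-04 -2.36018503e-04 -9.99999962e-01] -101.6864614594805 -0.1246520274225432 0.09894914443085033
tape 10.2636
jar 13.888703703703703
driver 25.437575757575758
```

View pics/w16.png

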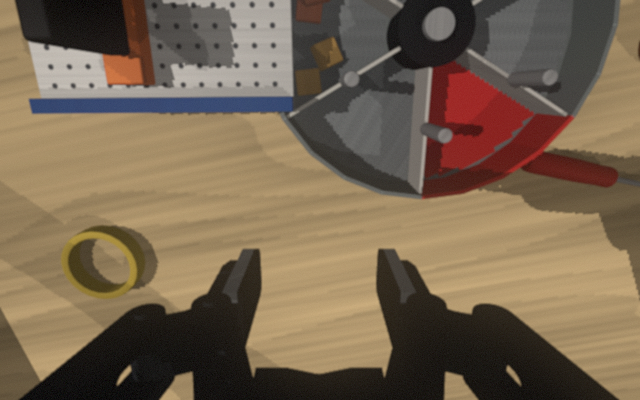

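View pics/t16.png

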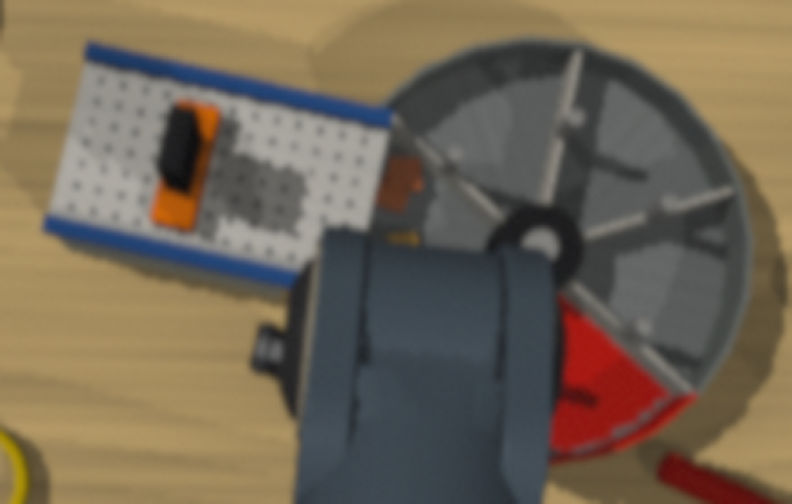

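Emit:
move_arm(
  plan=[
    {"wx":0,"wy":0,"wz":0,"x":0.5,"y":0,"z":0,"grip":0.6},
    {"wx":0,"wy":0,"wz":0,"x":1,"y":0,"z":0,"grip":0.6},
    {"wx":0,"wy":0,"wz":0,"x":1,"y":0,"z":0,"grip":0.6},
    {"wx":0,"wy":0,"wz":0,"x":0.5,"y":0,"z":0,"grip":0.6},
    {"wx":0,"wy":0,"wz":0,"x":0,"y":0,"z":0,"grip":0.6},
    {"wx":0,"wy":0,"wz":0,"x":0,"y":0,"z":0,"grip":0.6},
  ],
)

```text
time: 25.27
eef_pos: [0.5518, -0.0512, 0.426]
tool_rot: [0.995, -0.1, -0.001, 0.0]
wrist_force: [-0.4, 0.1, 0.3]
opening: 0.599
```

```bash
python3 chk.py 17; python3 -c "
import cv2
a=cv2.imread('pics/w17.png'); cv2.imwrite('pics/w17c.png',cv2.resize(a[40:220,240:440],None,fx=3.3,fy=3.3,interpolation=cv2.INTER_CUBIC))"
```

```text
25.2667 [ 0.55183228 -0.05124062  0.425984  ] 0.5992702886765248 [-0.41171432  0.13806677  0.25952499] [-1.65873693e-03 -6.68895857e-04 -9.99998401e-01] -101.42219265021475 -0.04991327889717577 0.10093574243377818
```

View pics/w17.png

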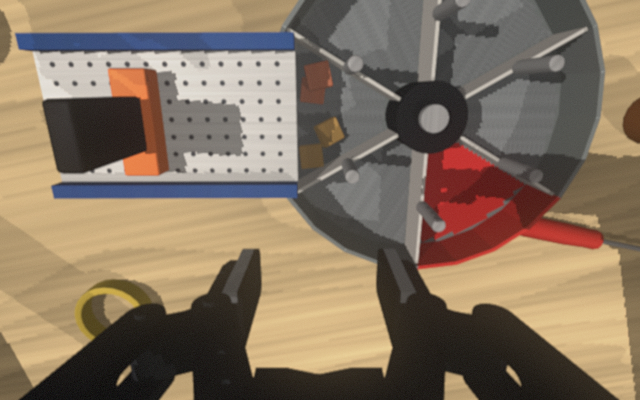

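View pics/w17c.png

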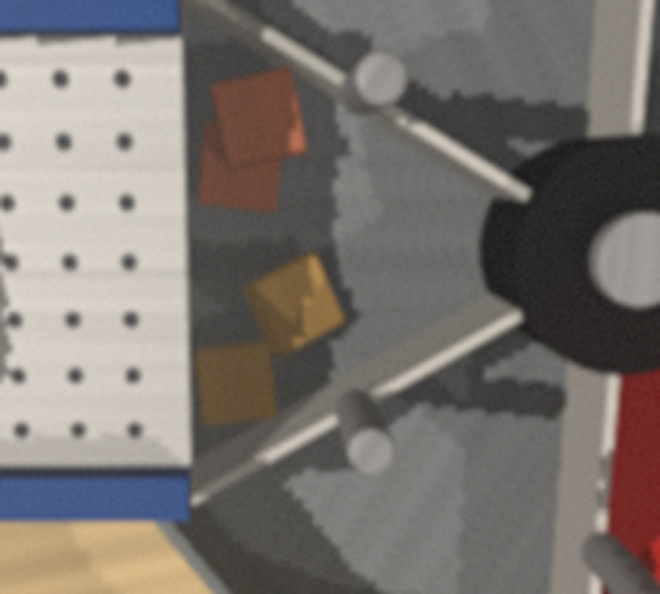

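```bash
python3 -c "
from cell import *
print(sign_off())"
```

```text
the job is handed in; nothing more can be done
None
```

The job is done and handed in, at about 25 s of the 72 s allowed; the simulator gave no verdict.

- **Carousel:** I turned it two clicks clockwise by hooking a peg between the half-open jaws. The batch bin came to rest in its detent under the lip, with the red bin two places counter-clockwise of it. It had not moved in any later picture.
- **Tags:** I swept the tags with the block held about 3 mm above the bed. A close-up before hand-in shows all four in the batch bin: two brass tags on the floor and two copper tags, one lying partly on the other.
- **Push block:** It stands upright on the bed at about y = 250 mm in station coordinates. I released it after feeling light contact with the bed, about 5 N, and the arm was clear of everything at the end.
- **Tape, jar and screwdriver:** They look unmoved in the top views. My pixel-difference check on them was inconclusive because the arm's shadow fell across the picture, so that rests on comparing positions by eye. The arm never went near any of them below their height.

No check failed. The highest wrist force shown by the end-of-move readings was under 6 N.

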